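# Load two fuses on end and index the turntable three clicks to the test probes

## Task

Take the two long ceramic fuses out of the sloping rack and drop each one end-down into its own bay of the grey fuse holder on the turntable, so that both stand fully down on the bay floors. Then, by the knurled knob in the middle of the turntable, turn it exactly three clicks clockwise (seen from above), so that the loaded holder comes to rest in front of the test probes. Leave the short fuse in the rack, and do not disturb the other things lying about.

Things in the scene. Friction and masses are not known exactly. Their poses are not given: they have to be found in the camera images.
- fuse_1_center (a point): Centre of one long fuse: white ceramic cylinder with silver caps, 127 mm long, 22 mm diameter throughout, ends alike, about 120 g. z runs along it to the end that starts uppermost. It starts loose in a socket of the sloping rack, 42 mm deep in it, upper 85 mm free, leaning about 28 degrees with its upper end towards the robot; it is drawn out along its own axis.
- fuse_2_center (a point): Centre of the other long fuse, the same in every way. Each long fuse may go in either bay.
- short_fuse_center (a point): Centre of the short fuse: same 22 mm diameter and caps but only 58 mm long, in the third socket of the rack with its top 16 mm showing. It stays there. Which fuse is in which of the three sockets changes.
- rack: Sloping rack, fixed: black block 200 x 46 x 50 mm tilted 25 degrees on a steel base 214 x 120 mm; three round sockets, 23.7 mm diameter, 68 mm apart along its y axis. Origin at the centre of the base's underside; x points away from the side to which the fuses lean, z up. The block's upper front edge is 55 mm up, the rear one 75 mm.
- bay_a (a point): Floor centre of one bay of the grey fuse holder fixed on the turntable. Each bay is a square well 28 x 28 mm, 55 mm deep, open on top; the holder is 108 x 44 mm. The bays lie 64 mm apart, both 91 mm from the turntable's axis, in a row square to the holder's radius. A fuse fully down has its centre 63.5 mm above this point and stands 72 mm out of the bay. z points up.
- bay_b (a point): Centre of the floor of the other bay, the same in every way.
- knob: Red anodised knurled knob, 50 mm diameter, 36 mm high, on a spindle in the middle of the round aluminium turntable (260 mm diameter, top face 102 mm below this origin) and fixed to it: knob, turntable and holder turn as one. Origin at the knob's centre, half-way up, on the turning axis; z up. A standing fuse reaches about 15 mm higher than the knob's top.
- turntable (a joint): Angle of turntable and knob, rad: 0 at the start, growing clockwise seen from above. Click stops every 20 degrees (0.349 rad): leaving one takes about 0.4 N m, less towards half-way; past half-way it snaps into the next by itself. Three clicks are 1.047 rad; there two probes on a grey column 225 mm high beside the turntable point at the fuses' upper caps, about 24 mm off.
- insulator: White ribbed porcelain insulator stub with a steel cap, 66 mm in diameter, 85 mm high, standing loose on the mat in front of the rack and turntable. Origin at the centre of its underside. To be left alone.
- screwdriver: Screwdriver, 190 mm long, lying loose on the mat. To be left alone.
- busbar: Copper busbar, 150 x 30 x 6 mm, lying loose on the mat. To be left alone.
- square_fuse: Square-bodied ceramic fuse with a blade at each end, 110 x 50 x 50 mm, loose on the mat. To be left alone.
- meter: Black hand-held meter, 150 x 78 x 34 mm, lying loose on the mat. To be left alone.

How it is judged:
On the way, in this order (a step that is already met when the one before it is completed fails the run):
1. both long fuses stand on end, fully down, one in each bay, with the turntable still at its loading stop (((horizontal distance between fuse_1_center and bay_a below 0.01 m and z of fuse_1_center in the frame of bay_a between 0.056 and 0.0675 m and angle between the z axis of fuse_1_center and the z axis of knob, either way round below 0.2 rad) or (horizontal distance between fuse_1_center and bay_b below 0.01 m and z of fuse_1_center in the frame of bay_b between 0.056 and 0.0675 m and angle between the z axis of fuse_1_center and the z axis of knob, either way round below 0.2 rad)) and ((horizontal distance between fuse_2_center and bay_a below 0.01 m and z of fuse_2_center in the frame of bay_a between 0.056 and 0.0675 m and angle between the z axis of fuse_2_center and the z axis of knob, either way round below 0.2 rad) or (horizontal distance between fuse_2_center and bay_b below 0.01 m and z of fuse_2_center in the frame of bay_b between 0.056 and 0.0675 m and angle between the z axis of fuse_2_center and the z axis of knob, either way round below 0.2 rad)) and value of joint turntable between -0.17 and 0.17 rad), for 0.2 s.
2. the turntable is turned clockwise by the fingers on its knob (contact force between the fingers and knob above 1 N and value of joint turntable above 0.175 rad).
At the end, for the whole second after the job is handed in: Both long fuses stand in the holder's bays, one in each: centre within 10 mm of the bay's centre line, fully down (fuse centre 56 to 67.5 mm above the bay floor), within 0.2 rad of upright; the turntable rests at the third click stop clockwise from the start (1.047 rad, give or take 0.09 rad) (((horizontal distance between fuse_1_center and bay_a below 0.01 m and z of fuse_1_center in the frame of bay_a between 0.056 and 0.0675 m and angle between the z axis of fuse_1_center and the z axis of knob, either way round below 0.2 rad) or (horizontal distance between fuse_1_center and bay_b below 0.01 m and z of fuse_1_center in the frame of bay_b between 0.056 and 0.0675 m and angle between the z axis of fuse_1_center and the z axis of knob, either way round below 0.2 rad)) and ((horizontal distance between fuse_2_center and bay_a below 0.01 m and z of fuse_2_center in the frame of bay_a between 0.056 and 0.0675 m and angle between the z axis of fuse_2_center and the z axis of knob, either way round below 0.2 rad) or (horizontal distance between fuse_2_center and bay_b below 0.01 m and z of fuse_2_center in the frame of bay_b between 0.056 and 0.0675 m and angle between the z axis of fuse_2_center and the z axis of knob, either way round below 0.2 rad)) and value of joint turntable between 0.9572 and 1.1372 rad); the robot touches nothing.
It fails at once if the short fuse is pulled out or moved in the rack by more than 20 mm (distance of short_fuse_center from where it was at the start of the episode above 0.02 m).
It fails at once if the insulator, screwdriver, busbar, square fuse or meter is shifted by more than 30 mm or the insulator is tipped (distance of any of insulator, screwdriver, busbar, square_fuse, meter from where it was at the start of the episode above 0.03 m or angle between insulator's own z axis and vertical above 0.3 rad).
It also fails if it takes over 72 s, if anything falls off the work surface, if the arm or the gripper's body presses on something with over 40 N, if the wrist force passes 120 N, or if a joint passes its speed limit or range.

## Robot

A 7-joint arm with a two-finger parallel gripper is mounted at the origin on the work surface. World frame = base frame: x ahead of the robot, y to its left, z up, the work surface at z = 0. Lengths are in m, angles in rad, forces in N, time in s.
With the tool pointing down it reaches from about 0.425 to 0.925 m from the base axis. Payload 6.8 kg.
Tool frame: the origin (TCP) lies on the centre line of the jaws, within the pads' length; the fingertips stand 14 mm ahead of it and the grasp point (between the pads) lies 5 mm behind it; y points along the fingers, x is the direction in which the jaws open and shut, and the axes are right-handed (so a half turn about y gives the same grasp; the last joint's range is limited). The gripper opens to 85 mm and grips with 20 to 120 N. Pads are 22 mm wide; open, the fingers measure 114 mm over their backs; the gripper's body (76 mm by 85 mm) begins 54 mm behind the grasp point. The pads swing forward as they close: fully open they stand 13 mm farther back than shut.
Start: joints at [1.198, 0.477, 0.022, 1.555, -0.011, 1.109, -0.083], TCP at [0.177, -0.651, 0.245] pointing down, gripper open.
Joint ranges: [-2.96, 2.96], [-0.34, 2.1], [-1.41, 1.46], [0.24, 2.44], [-1.37, 4.51], [0.17, 1.92], [-2.96, 2.96]. Speed limits (rad/s): [2.39, 2.39, 3.14, 3.14, 3.14, 3.14, 3.14].

## Interface

Orientations are given as a rotation vector (axis times angle).
In Python, from bench import get_obs, vision, ticket gives the robot as it stands. The module is installed in compiled form; this text tells all that it offers.
- The arm moves only by the tool jog_arm, never from a script. Its argument "motion" is a list of rows, each an object of numbers: "gripper": the finger opening in mm, from 0 to 85.4; "tx", "ty", "tz": the shift along the tool's x, y, z in mm; "ax", "ay", "az": the turn, a rotation vector about the tool's x, y, z in rad. In form: [{"gripper": .., "tx": .., "ty": .., "tz": .., "ax": .., "ay": .., "az": ..}, ...]. A call has 1 to 12 rows; each row shifts and turns the commanded pose from where the row before left it, along the tool's axes as they then stand; what a row does not reach is not made up. A row lasts 1/10 s, in which the tool goes at most 50 mm and 8.59 degrees, less where a joint would pass 70% of its speed; a pose out of reach is approached as far as the arm can. A call is refused whole if a number of a shift passes 50 or a number of a turn 0.15, either way. A call with a gripper value outside its range is refused whole. The fingers move at their own pace and stop on an object; "newtons" is the grip in N (left out, the last holds). Time passes only in rows, so rows that do not move let the fingers close. It gives the time, the measured TCP pose, the force and the opening at its end, in the units of the state.
- get_obs(): the state, without advancing time (a new reading comes with each control period).
- vision.grab_frame(name): name is "side" or "top" or "wrist"; returns the picture (384x512x3 uint8, red, green, blue); there is no depth.
- vision.get_calibration(name): a dict with "camera_matrix" (3x3 intrinsics, pixels), "world_from_camera" (4x4, takes a point from camera to world coordinates). Camera axes: x right, y down, z forward; pixel columns grow to the right and rows downward; lengths in m; the calibration is good to about 2 mm. The wrist camera is an equidistant fisheye: a pixel r from the principal point sees the ray r / f radians off the axis. A picture is of the moment at which its call begins: read the wrist's pose just before it. get_calibration takes no time and is no camera call; for the wrist camera it gives the pose at the moment of the call.
- ticket.hand_in(): hands the job in, once; it reports no verdict.
The state is a dict: "clock": time; "joints": joint angles; "qvel": joint speeds; "tau": joint torques, N m; "tcp_pos": TCP position; "orientation": TCP orientation; "contact_force": force on the tool from outside, world axes, zero at the start; "moment": the same for the moment, N m; "grip_width": finger opening in m.
Only numpy, scipy, OpenCV 4.12 (cv2) and the standard library are available. Lean on these libraries where they do the work, as an engineer would, in place of code of your own. Each camera call takes 0.05 s, during which the arm holds its last target.

## Working session

There is one attempt and no reset: what is moved stays moved. The work goes in short steps, Python scripts to look and compute and a tool call to move; the robot and the scene stay as the last step left them, time stands still between calls to the robot, and variables do not carry over. Pictures are saved under pics/ and viewed, and the job is handed in when it is done.

Besides the shell and the picture viewer there is one more tool, called as a command line: name --argument value ..., lists and objects as JSON in quotes. jog_arm: Moves the arm, as the interface text tells. Its arguments: {"type":"object","properties":{"motion":{"type":"array"},"newtons":{"type":"number"}},"required":["motion"]}

```bash
mkdir -p pics; python3 - <<'E'
from bench import get_obs, vision
import cv2, numpy as np
o=get_obs()
for k,v in o.items(): print(k,np.round(v,4))
for n in ["side","top","wrist"]:
    c=vision.get_calibration(n); print(n,np.round(c["camera_matrix"],1).tolist(),np.round(c["world_from_camera"],4).tolist())
    im=vision.grab_frame(n); cv2.imwrite(f"pics/{n}0.png",cv2.cvtColor(im,cv2.COLOR_RGB2BGR))
E
```

```text
clock 0.0
joints [ 1.1979  0.4778  0.0223  1.5565 -0.0115  1.1093 -0.0831]
qvel [-0.001  -0.0005 -0.0006  0.0006 -0.0014 -0.0006  0.0001]
tau [ 1.10000e-03 -5.96439e+01  1.60860e+00 -2.81200e+01  1.25000e-02
  9.40000e-03  0.00000e+00]
tcp_pos [ 0.1765 -0.6509  0.2443]
orientation [-1.3218  1.0131 -1.0105]
contact_force [ 0.1799 -0.312  -0.4341]
moment [ 0.0052 -0.0137  0.0034]
grip_width 0.0857
side [[350.8, 0.0, 254.6], [0.0, 350.8, 188.8], [0.0, 0.0, 1.0]] [[-0.9969, -0.0533, 0.0571, 0.4765], [-0.0767, 0.528, -0.8458, 0.8319], [0.0149, -0.8476, -0.5305, 0.6353], [0.0, 0.0, 0.0, 1.0]]
top [[455.6, 0.0, 258.7], [0.0, 455.6, 197.8], [0.0, 0.0, 1.0]] [[0.0032, -0.9952, 0.098, 0.4072], [-1.0, -0.0037, -0.0059, -0.0094], [0.0062, -0.098, -0.9952, 1.3319], [0.0, 0.0, 0.0, 1.0]]
wrist [[297.3, 0.0, 253.0], [0.0, 297.3, 192.9], [0.0, 0.0, 1.0]] [[0.2614, -0.9245, -0.2773, 0.2475], [-0.9652, -0.2511, -0.0727, -0.6329], [-0.0024, 0.2867, -0.958, 0.3738], [0.0, 0.0, 0.0, 1.0]]
```

View pics/side0.png

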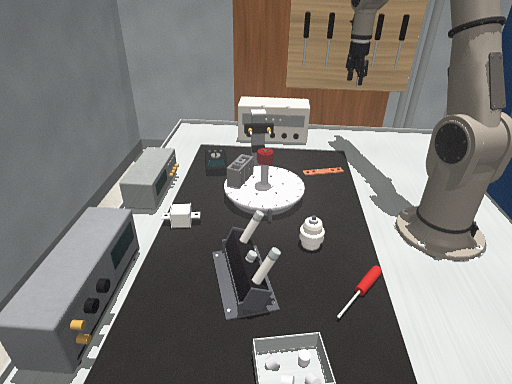

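View pics/top0.png

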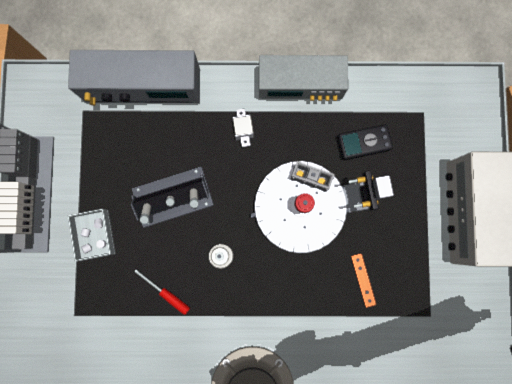

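View pics/wrist0.png

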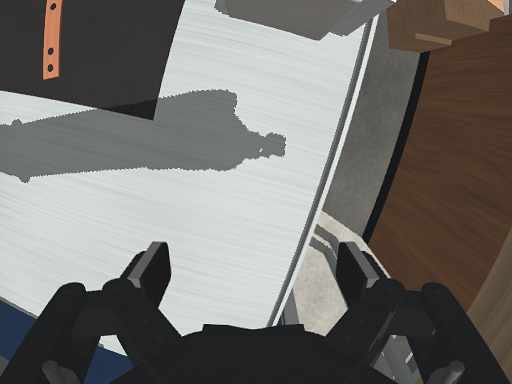

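The top view shows the rack at about (170,197), the turntable knob at (304,203) and the holder at (312,175). The short fuse is in the middle socket. I'll enlarge the crops to measure.

```bash
python3 - <<'E'
import cv2
t=cv2.imread("pics/top0.png"); s=cv2.imread("pics/side0.png")
cv2.imwrite("pics/t_rack.png",cv2.resize(t[150:250,115:235],None,fx=6,fy=6,interpolation=cv2.INTER_CUBIC))
cv2.imwrite("pics/t_tt.png",cv2.resize(t[150:262,245:405],None,fx=5,fy=5,interpolation=cv2.INTER_CUBIC))
cv2.imwrite("pics/s_rack.png",cv2.resize(s[195:325,200:330],None,fx=4.5,fy=4.5,interpolation=cv2.INTER_CUBIC))
cv2.imwrite("pics/s_tt.png",cv2.resize(s[115:220,205:315],None,fx=5.5,fy=5.5,interpolation=cv2.INTER_CUBIC))
E
```

```text
(no output)
```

View pics/t_rack.png

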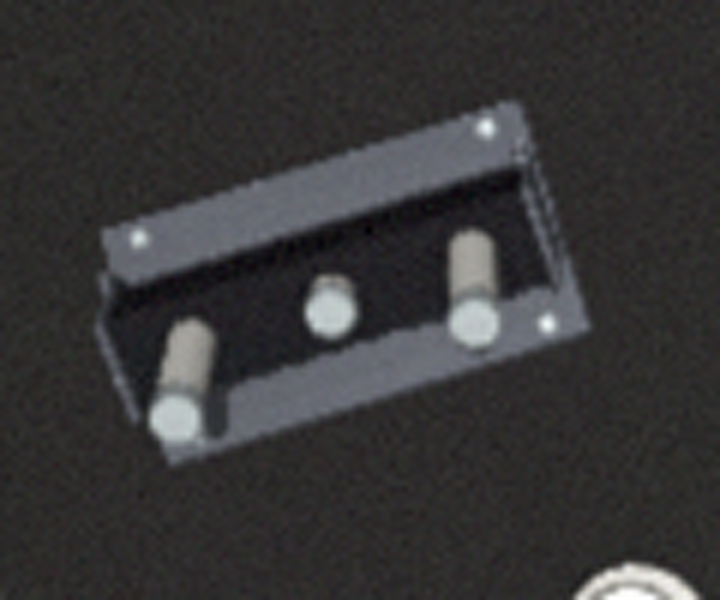

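View pics/t_tt.png

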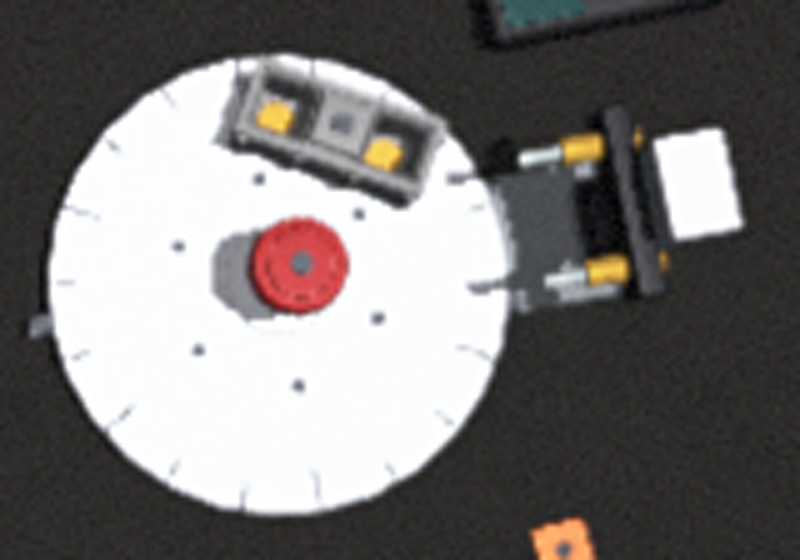

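View pics/s_rack.png

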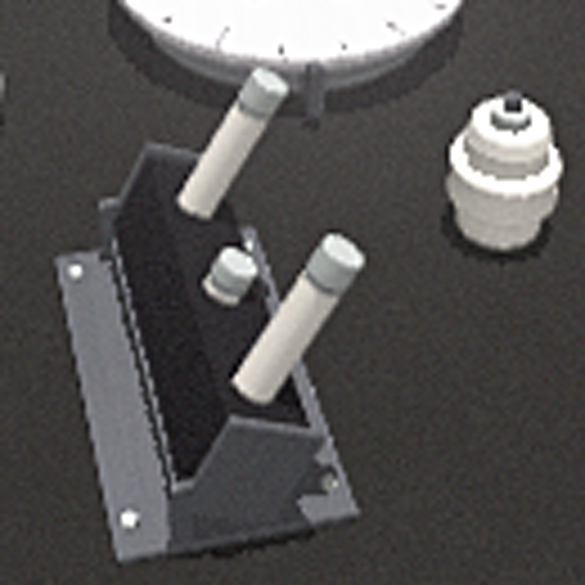

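View pics/s_tt.png

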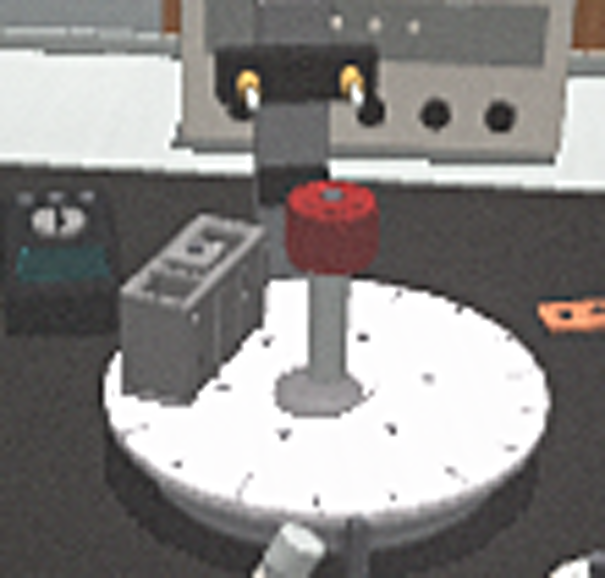

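```bash
cat > h.py <<'E'
import numpy as np
from bench import get_obs, vision
from scipy.spatial.transform import Rotation as R
C={n:vision.get_calibration(n) for n in("top","side")}
def ray(n,uv):
    c=C[n];K=c["camera_matrix"];T=c["world_from_camera"]
    d=np.linalg.inv(K)@[uv[0],uv[1],1]; d=T[:3,:3]@d
    return T[:3,3],d/np.linalg.norm(d)
def tri(a,b):
    (p,d),(q,e)=ray("top",a),ray("side",b)
    s=np.linalg.lstsq(np.c_[d,-e],q-p,rcond=None)[0]
    A=p+s[0]*d;B=q+s[1]*e
    return (A+B)/2,np.linalg.norm(A-B)
def plane(n,uv,z):
    p,d=ray(n,uv); return p+d*(z-p[2])/d[2]
def tc(u,v,f,ox,oy): return ((u+.5)/f-.5+ox,(v+.5)/f-.5+oy)
tr=lambda u,v:tc(u,v,6,115,150)
tt=lambda u,v:tc(u,v,5,245,150)
sr=lambda u,v:tc(u,v,4.5,200,195)
st=lambda u,v:tc(u,v,5.5,205,115)
E
python3 - <<'E'
from h import *
for n,a,b in [("Ltop",tr(175,419),sr(341,250)),("Rtop",tr(474,322),sr(269,83)),("short",tr(330,312),sr(239,263)),("knobtop",tt(301,262),st(332,194)),
 ("screwFR",tr(486,127),None),
 ("holder screw",tt(342,121),st(199,249))]:
    if b: 
        x,e=tri(a,b); print(n,x.round(4),round(e,4))
for n,a in [("base1",tr(486,127)),("base2",tr(139,238)),("base3",tr(548,322))]: print(n,plane("top",a,.006).round(4))
for n,a in [("hc1",tt(250,63)),("hc2",tt(443,127)),("hc3",tt(411,204)),("hc4",tt(228,143)),("orA",tt(276,116)),("orB",tt(384,153))]: print(n,plane("top",a,.1).round(4),plane("top",a,.04).round(4))
for n,a in [("tl",tt(48,262)),("tr",tt(508,262)),("tt",tt(280,53)),("tb",tt(280,515))]: print(n,plane("top",a,.03).round(4))
r=R.from_rotvec(get_obs()["orientation"]).as_matrix();print(r.round(3))
w=vision.get_calibration("wrist")["world_from_camera"]; o=get_obs()
print((r.T@(w[:3,3]-o["tcp_pos"])).round(4),(r.T@w[:3,:3]).round(3))
E
```

```text
Ltop [0.4673 0.2826 0.144 ] 0.0019
Rtop [0.5095 0.1539 0.1426] 0.0005
short [0.5188 0.2282 0.0823] 0.0001
knobtop [ 0.5116 -0.1344  0.1706] 0.0011
holder screw [ 0.5908 -0.1627  0.1179] 0.0026
base1 [0.6168 0.1684 0.006 ]
base2 [0.5614 0.3366 0.006 ]
base3 [0.5211 0.1367 0.006 ]
hc1 [ 0.6268 -0.1148  0.1   ] [ 0.6375 -0.1199  0.04  ]
hc2 [ 0.5918 -0.2202  0.1   ] [ 0.6008 -0.2305  0.04  ]
hc3 [ 0.5493 -0.2022  0.1   ] [ 0.5563 -0.2116  0.04  ]
hc4 [ 0.5825 -0.1026  0.1   ] [ 0.591  -0.1071  0.04  ]
orA [ 0.5975 -0.1289  0.1   ] [ 0.6068 -0.1347  0.04  ]
orB [ 0.5773 -0.1878  0.1   ] [ 0.5856 -0.1965  0.04  ]
tl [ 0.5231 -0.0043  0.03  ]
tr [ 0.5241 -0.2685  0.03  ]
tt [ 0.6452 -0.1382  0.03  ]
tb [ 0.3794 -0.1366  0.03  ]
[[ 0.262 -0.     0.965]
 [-0.965  0.001  0.262]
 [-0.001 -1.    -0.   ]]
[ 0.0009 -0.1294  0.0733] [[ 1.    -0.    -0.001]
 [ 0.001 -0.287  0.958]
 [-0.    -0.958 -0.287]]
```

```bash
python3 - <<'E'
from h import *
z=.1136
cs=np.array([plane("top",tt(*a),z) for a in [(250,63),(443,127),(411,204),(228,143)]])
sc=plane("top",tt(342,121),z); k=plane("top",tt(301,262),.1706)
print(cs.round(4),cs.mean(0).round(4),"screw",sc.round(4),"knob",k.round(4))
o=[plane("top",tt(*a),.0586) for a in [(276,116),(384,153)]]
print("floor contacts",np.round(o,4),np.linalg.norm(o[0]-o[1]),np.mean(o,0))
# side view on plane
print("side screw",plane("side",st(199,249),z).round(4),"side knob",plane("side",st(332,194),.1706).round(4))
for c in (sc,cs.mean(0),np.mean(o,0)):
  r=(c-k)[:2]; print(np.linalg.norm(r),np.degrees(np.arctan2(r[1],r[0])))
E
```

```text
[[ 0.6243 -0.1136  0.1136]
 [ 0.5897 -0.2179  0.1136]
 [ 0.5478 -0.2001  0.1136]
 [ 0.5805 -0.1015  0.1136]] [ 0.5856 -0.1583  0.1136] screw [ 0.5928 -0.1633  0.1136] knob [ 0.5111 -0.1344  0.1706]
floor contacts [[ 0.6039 -0.1329  0.0586]
 [ 0.583  -0.1938  0.0586]] 0.06433261125408135 [ 0.59345594 -0.16332987  0.0586    ]
side screw [ 0.5904 -0.1707  0.1136] side knob [ 0.5122 -0.1345  0.1706]
0.08665182366424719 -19.43584424095442
0.07824580240490016 -17.756248456626903
0.08729917188693365 -19.339710811126125
```

```bash
cat >> h.py <<'E'
from scipy.linalg import logm,expm
def cur():
    o=get_obs();T=np.eye(4);T[:3,:3]=R.from_rotvec(o["orientation"]).as_matrix();T[:3,3]=o["tcp_pos"];return T
def pose(p,yaw,tilt=0.):
    # tool x horizontal; tool z horizontal heading = yaw when tilt 0; tilt: approach leans outwards along heading
    h=np.array([np.cos(yaw),np.sin(yaw),0]); y=np.sin(tilt)*h-np.cos(tilt)*np.array([0,0,1.])
    x=np.array([np.sin(yaw),-np.cos(yaw),0]); T=np.eye(4); T[:3,:3]=np.c_[x,y,np.cross(x,y)];T[:3,3]=p;return T
def rows(B,A=None,n=None,pr=True):
    A=cur() if A is None else A
    D=np.linalg.inv(A)@B; 
    L=np.real(logm(D))
    w=np.array([L[2,1],L[0,2],L[1,0]]);v=L[:3,3]
    m=max(np.ceil(np.abs(v).max()/.045),np.ceil(np.linalg.norm(w)/.14),1)
    n=int(n or m); d=expm(L/n); rv=R.from_matrix(d[:3,:3]).as_rotvec()
    if pr: print("n",n,"t mm",(d[:3,3]*1e3).round(1),"a",rv.round(4))
    # rounded result
    return B
kn=np.array([.5115,-.1344]); 
yr=np.radians(18.2); u=np.array([-np.sin(np.radians(28))*np.cos(yr),-np.sin(np.radians(28))*np.sin(yr),np.cos(np.radians(28))])
RT=np.array([.5095,.1539,.1426]); LT=np.array([.4673,.2826,.1440])
E
python3 - <<'E'
from h import *
t=np.radians(28)
print(cur().round(3))
A=rows(pose([.40,-.45,.30],np.radians(0),0))
B=rows(pose([.46,-.12,.30],np.radians(10),0.2),A)
rows(pose(RT+.06*u,yr,t),B)
E
```

```text
[[ 0.262 -0.     0.965  0.177]
 [-0.965  0.001  0.262 -0.651]
 [-0.001 -1.    -0.     0.245]
 [ 0.     0.     0.     1.   ]]
n 6 t mm [-27.5  -9.2  42.1] a [ 0.0001  0.0441 -0.0002]
n 8 t mm [-40.6   1.   10.6] a [ 0.0249 -0.0217  0.0022]
n 6 t mm [-42.   21.1   7.7] a [ 0.048  -0.0225  0.0081]
```

jog_arm --motion '[{"gripper": 70,"tx": -27.5,"ty": -9.2,"tz": 42,"ay": 0.044},{"tx": -27.5,"ty": -9.2,"tz": 42,"ay": 0.044},{"tx": -27.5,"ty": -9.2,"tz": 42,"ay": 0.044},{"tx": -27.5,"ty": -9.2,"tz": 42,"ay": 0.044},{"tx": -27.5,"ty": -9.2,"tz": 42,"ay": 0.044},{"tx": -27.5,"ty": -9.2,"tz": 42,"ay": 0.044}]'

```text
schema error: expected keys gripper, tx, ty, tz, ax, ay, az
```

jog_arm --motion '[{"tx": -40.6,"ty": 1,"tz": 10.6,"ax": 0.025,"ay": -0.022,"az": 0.002},{"tx": -40.6,"ty": 1,"tz": 10.6,"ax": 0.025,"ay": -0.022,"az": 0.002},{"tx": -40.6,"ty": 1,"tz": 10.6,"ax": 0.025,"ay": -0.022,"az": 0.002},{"tx": -40.6,"ty": 1,"tz": 10.6,"ax": 0.025,"ay": -0.022,"az": 0.002},{"tx": -40.6,"ty": 1,"tz": 10.6,"ax": 0.025,"ay": -0.022,"az": 0.002},{"tx": -40.6,"ty": 1,"tz": 10.6,"ax": 0.025,"ay": -0.022,"az": 0.002},{"tx": -40.6,"ty": 1,"tz": 10.6,"ax": 0.025,"ay": -0.022,"az": 0.002},{"tx": -40.6,"ty": 1,"tz": 10.6,"ax": 0.025,"ay": -0.022,"az": 0.002},{}]'

```text
schema error: expected keys gripper, tx, ty, tz, ax, ay, az
```

```bash
python3 - <<'E'
from h import *
import cv2
t=np.radians(28)
print(cur().round(3),get_obs()["joints"].round(2))
rows(pose(RT+.06*u,yr,t))
w=vision.get_calibration("wrist"); np.save("w1.npy",w["world_from_camera"])
im=vision.grab_frame("wrist"); cv2.imwrite("pics/w1.png",im[...,::-1])
E
```

```text
[[ 0.262 -0.     0.965  0.177]
 [-0.965  0.001  0.262 -0.651]
 [-0.001 -1.    -0.     0.245]
 [ 0.     0.     0.     1.   ]] [ 1.2   0.48  0.02  1.56 -0.01  1.11 -0.08]
n 15 t mm [-45.   11.3  33.4] a [ 0.0326 -0.0035  0.0008]
```

View pics/w1.png

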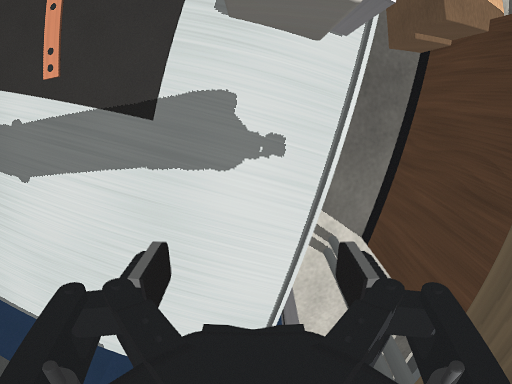

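Nothing moved, because every row needs all seven keys. The picture is unchanged from the start view.

jog_arm --motion '[{"gripper": 70,"tx": -27.5,"ty": -9.2,"tz": 42,"ax": 0,"ay": 0.044,"az": 0},{"gripper": 70,"tx": -27.5,"ty": -9.2,"tz": 42,"ax": 0,"ay": 0.044,"az": 0},{"gripper": 70,"tx": -27.5,"ty": -9.2,"tz": 42,"ax": 0,"ay": 0.044,"az": 0},{"gripper": 70,"tx": -27.5,"ty": -9.2,"tz": 42,"ax": 0,"ay": 0.044,"az": 0},{"gripper": 70,"tx": -27.5,"ty": -9.2,"tz": 42,"ax": 0,"ay": 0.044,"az": 0},{"gripper": 70,"tx": -27.5,"ty": -9.2,"tz": 42,"ax": 0,"ay": 0.044,"az": 0}]'

```text
clock: 0.8
tcp_pos: [0.3961, -0.4526, 0.2999]
orientation: [-1.209, 1.21, -1.21]
contact_force: [-0.2, -0.0, 0.5]
grip_width: 0.0701
```

jog_arm --motion '[{"gripper": 70,"tx": -40.6,"ty": 1,"tz": 10.6,"ax": 0.025,"ay": -0.022,"az": 0.002},{"gripper": 70,"tx": -40.6,"ty": 1,"tz": 10.6,"ax": 0.025,"ay": -0.022,"az": 0.002},{"gripper": 70,"tx": -40.6,"ty": 1,"tz": 10.6,"ax": 0.025,"ay": -0.022,"az": 0.002},{"gripper": 70,"tx": -40.6,"ty": 1,"tz": 10.6,"ax": 0.025,"ay": -0.022,"az": 0.002},{"gripper": 70,"tx": -40.6,"ty": 1,"tz": 10.6,"ax": 0.025,"ay": -0.022,"az": 0.002},{"gripper": 70,"tx": -40.6,"ty": 1,"tz": 10.6,"ax": 0.025,"ay": -0.022,"az": 0.002},{"gripper": 70,"tx": -40.6,"ty": 1,"tz": 10.6,"ax": 0.025,"ay": -0.022,"az": 0.002},{"gripper": 70,"tx": -40.6,"ty": 1,"tz": 10.6,"ax": 0.025,"ay": -0.022,"az": 0.002},{"gripper": 70,"tx": 0,"ty": 0,"tz": 0,"ax": 0,"ay": 0,"az": 0}]'

```text
clock: 1.7
tcp_pos: [0.4544, -0.1188, 0.2998]
orientation: [-1.131, 0.937, -1.149]
contact_force: [1.0, -0.3, 0.2]
grip_width: 0.0699
```

```bash
python3 - <<'E'
from h import *
import cv2
t=np.radians(28)
print(cur().round(3),get_obs()["joints"].round(2))
rows(pose(RT+.06*u,yr,t))
w=vision.get_calibration("wrist"); np.save("w2.npy",w["world_from_camera"])
im=vision.grab_frame("wrist"); cv2.imwrite("pics/w2.png",im[...,::-1])
E
```

```text
[[ 0.185  0.197  0.963  0.454]
 [-0.983  0.036  0.181 -0.119]
 [ 0.001 -0.98   0.2    0.3  ]
 [ 0.     0.     0.     1.   ]] [ 0.48  0.   -0.31  2.06 -0.09  0.89 -1.17]
n 6 t mm [-41.5  21.4   8.8] a [ 0.0479 -0.0207  0.0077]
```

View pics/w2.png

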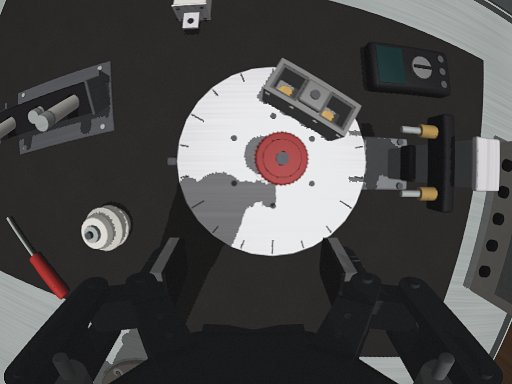

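The wrist view shows the holder outline at (284,58), (360,104), (345,138) and (264,92). The knob top is at (283,158) and the gold bay contacts at (287,89) and (330,114). I'll cast rays from these.

```bash
cat >> h.py <<'E'
KW=vision.get_calibration("wrist")["camera_matrix"]
def wray(uv,T):
    a=(np.array(uv,float)-KW[:2,2])/KW[0,0]; r=np.linalg.norm(a)+1e-9
    d=np.r_[a/r*np.sin(r),np.cos(r)]; return T[:3,3],T[:3,:3]@d
def wplane(uv,T,z):
    p,d=wray(uv,T); return p+d*(z-p[2])/d[2]
def wproj(P,T):
    c=np.linalg.inv(T)@np.r_[P,1]; r=np.arctan2(np.hypot(*c[:2]),c[2]); return KW[:2,2]+KW[0,0]*r*c[:2]/np.hypot(*c[:2])
E
python3 - <<'E'
import cv2
i=cv2.imread("pics/w2.png"); cv2.imwrite("pics/w2c.png",cv2.resize(i[45:195,240:380],None,fx=4,fy=4,interpolation=cv2.INTER_CUBIC))
E
```

```text
(no output)
```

View pics/w2c.png

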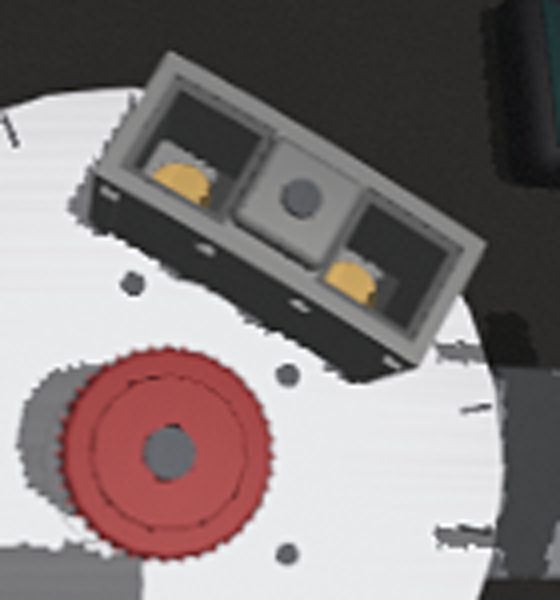

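jog_arm --motion '[{"gripper": 70,"tx": -41.5,"ty": 21.4,"tz": 8.8,"ax": 0.048,"ay": -0.021,"az": 0.008},{"gripper": 70,"tx": -41.5,"ty": 21.4,"tz": 8.8,"ax": 0.048,"ay": -0.021,"az": 0.008},{"gripper": 70,"tx": -41.5,"ty": 21.4,"tz": 8.8,"ax": 0.048,"ay": -0.021,"az": 0.008},{"gripper": 70,"tx": -41.5,"ty": 21.4,"tz": 8.8,"ax": 0.048,"ay": -0.021,"az": 0.008},{"gripper": 70,"tx": -41.5,"ty": 21.4,"tz": 8.8,"ax": 0.048,"ay": -0.021,"az": 0.008},{"gripper": 70,"tx": -41.5,"ty": 21.4,"tz": 8.8,"ax": 0.048,"ay": -0.021,"az": 0.008},{"gripper": 70,"tx": 0,"ty": 0,"tz": 0,"ax": 0,"ay": 0,"az": 0}]'

```text
clock: 2.45
tcp_pos: [0.4831, 0.12, 0.2002]
orientation: [-0.95, 0.694, -1.132]
contact_force: [-0.7, 0.4, -0.1]
grip_width: 0.0699
```

```bash
python3 - <<'E'
from h import *
import cv2
print(cur().round(4),get_obs()["joints"].round(2))
w=vision.get_calibration("wrist"); np.save("w3.npy",w["world_from_camera"])
im=vision.grab_frame("wrist"); cv2.imwrite("pics/w3.png",im[...,::-1])
for P in (RT,LT): print(wproj(P,w["world_from_camera"]))
E
```

```text
[[ 0.2974  0.4293  0.8528  0.4831]
 [-0.9547  0.1301  0.2675  0.12  ]
 [ 0.0039 -0.8938  0.4485  0.2002]
 [ 0.      0.      0.      1.    ]] [ 0.1   0.09 -0.51  2.31  0.32  0.3  -1.95]
[216.72058054 205.19197088]
[ 55.67034222 205.58597902]
```

View pics/w3.png

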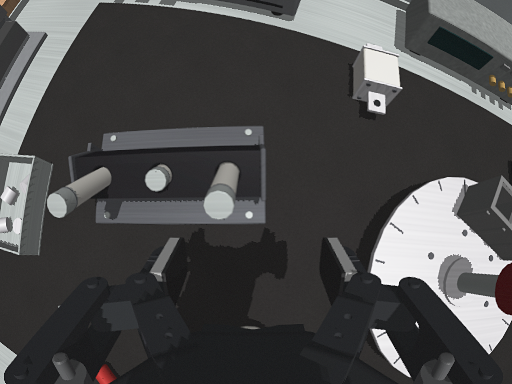

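```bash
python3 - <<'E'
from h import *
T=np.load("w2.npy"); z=.1136
f=lambda a:tc(*a,4,240,45)
k=wplane(f((168,453)),T,.1706)
c=np.array([wplane(f(a),T,z) for a in [(170,53),(487,243),(421,365),(95,172)]])
s=wplane(f((301,199)),T,z); print("knob",k.round(4),"corners",c.round(4),c.mean(0).round(4),"screw",s.round(4))
print("sides",np.linalg.norm(c[0]-c[1]),np.linalg.norm(c[1]-c[2]),np.linalg.norm(c[2]-c[3]))
m=c.mean(0); r=(m-k)[:2]; print(np.linalg.norm(r),np.degrees(np.arctan2(r[1],r[0])))
e=c[0]-c[1]; e2=c[3]-c[2]; print([np.degrees(np.arctan2(-v[0],v[1])) for v in(e,e2)])
T=np.load("w3.npy")
print("R",wplane((219,204),T,.1426).round(4),"L",wplane((63,204),T,.1435).round(4), "short",wplane((158,177),T,.0823).round(4))
E
python3 - <<'E'
import cv2
i=cv2.imread("pics/w3.png"); cv2.imwrite("pics/w3c.png",cv2.resize(i[120:235,40:280],None,fx=3.2,fy=3.2,interpolation=cv2.INTER_CUBIC))
E
```

```text
knob [ 0.5123 -0.1353  0.1706] corners [[ 0.6295 -0.1207  0.1136]
 [ 0.5946 -0.2215  0.1136]
 [ 0.5543 -0.2072  0.1136]
 [ 0.5893 -0.1061  0.1136]] [ 0.5919 -0.1639  0.1136] screw [ 0.5939 -0.1647  0.1136]
sides 0.10667648118175417 0.042760940350769605 0.10700926337836954
0.08457456318489467 -19.771005674623616
[np.float64(-19.089223433674505), np.float64(-19.124959791754222)]
R [0.5108 0.1526 0.1426] L [0.4709 0.2759 0.1435] short [0.5234 0.226  0.0823]
```

View pics/w3c.png

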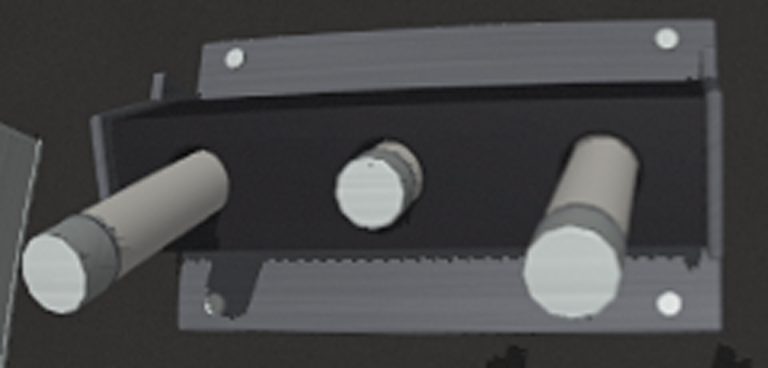

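The sharper crop puts the R fuse top at (218.8,204.7) and the L top at (57,205), both within 2 px of prediction. Next I go to the pregrasp, then down over R.

```bash
sed -i 's/^RT=.*/RT=np.array([.5101,.1533,.1426]); LT=np.array([.4675,.2824,.1440])/' h.py; python3 - <<'E'
from h import *
t=np.radians(28)
A=rows(pose(RT+.03*u,yr,t),n=5)
rows(pose(RT-.035*u,yr,t),A,n=4)
E
```

```text
n 5 t mm [-5.1  7.6  1. ] a [ 0.0049 -0.0027  0.0025]
n 4 t mm [-0.  16.2  0. ] a [ 0. -0. -0.]
```

jog_arm --motion '[{"gripper": 60,"tx": -5.1,"ty": 7.6,"tz": 1,"ax": 0.005,"ay": -0.003,"az": 0.0025},{"gripper": 60,"tx": -5.1,"ty": 7.6,"tz": 1,"ax": 0.005,"ay": -0.003,"az": 0.0025},{"gripper": 60,"tx": -5.1,"ty": 7.6,"tz": 1,"ax": 0.005,"ay": -0.003,"az": 0.0025},{"gripper": 60,"tx": -5.1,"ty": 7.6,"tz": 1,"ax": 0.005,"ay": -0.003,"az": 0.0025},{"gripper": 60,"tx": -5.1,"ty": 7.6,"tz": 1,"ax": 0.005,"ay": -0.003,"az": 0.0025},{"gripper": 60,"tx": 0,"ty": 0,"tz": 0,"ax": 0,"ay": 0,"az": 0},{"gripper": 60,"tx": 0,"ty": 0,"tz": 0,"ax": 0,"ay": 0,"az": 0}]'

```text
clock: 3.2
tcp_pos: [0.4977, 0.1465, 0.1704]
orientation: [-0.929, 0.674, -1.127]
contact_force: [0.1, 0.8, 0.1]
grip_width: 0.06
```

```bash
python3 - <<'E'
from h import *
import cv2
t=np.radians(28)
print(get_obs()["joints"].round(2), cur().round(4).tolist())
rows(pose(RT-.035*u,yr,t),n=5)
w=vision.get_calibration("wrist"); np.save("w4.npy",w["world_from_camera"])
im=vision.grab_frame("wrist"); cv2.imwrite("pics/w4.png",im[...,::-1]); print(wproj(RT,w["world_from_camera"]))
E
```

```text
[-0.09  0.17 -0.38  2.32  0.65  0.21 -2.32] [[0.3087, 0.4491, 0.8384, 0.4977], [-0.9512, 0.1444, 0.2729, 0.1465], [0.0015, -0.8817, 0.4718, 0.1704], [0.0, 0.0, 0.0, 1.0]]
n 5 t mm [-0.5 13.2 -0.2] a [-0.0005 -0.0005  0.0006]
[247.23300814 235.77025222]
```

View pics/w4.png

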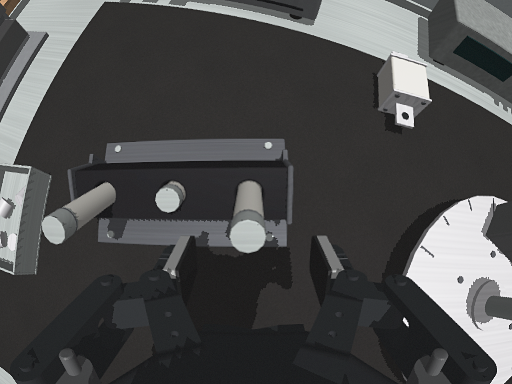

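jog_arm --motion '[{"gripper": 60,"tx": -0.5,"ty": 13.2,"tz": -0.2,"ax": 0,"ay": 0,"az": 0},{"gripper": 60,"tx": -0.5,"ty": 13.2,"tz": -0.2,"ax": 0,"ay": 0,"az": 0},{"gripper": 60,"tx": -0.5,"ty": 13.2,"tz": -0.2,"ax": 0,"ay": 0,"az": 0},{"gripper": 60,"tx": -0.5,"ty": 13.2,"tz": -0.2,"ax": 0,"ay": 0,"az": 0},{"gripper": 60,"tx": -0.5,"ty": 13.2,"tz": -0.2,"ax": 0,"ay": 0,"az": 0},{"gripper": 60,"tx": 0,"ty": 0,"tz": 0,"ax": 0,"ay": 0,"az": 0}]'

```text
clock: 3.85
tcp_pos: [0.5271, 0.1588, 0.1143]
orientation: [-0.934, 0.676, -1.123]
contact_force: [0.6, 0.7, 0.4]
grip_width: 0.0595
```

```bash
python3 - <<'E'
from h import *
import cv2
t=np.radians(28)
print(get_obs()["joints"].round(2), cur().round(4).tolist(), get_obs()["contact_force"].round(1))
rows(pose(RT-.035*u,yr,t),n=1)
w=vision.get_calibration("wrist"); T=w["world_from_camera"]
im=vision.grab_frame("wrist"); cv2.imwrite("pics/w5.png",im[...,::-1]); print(wproj(RT,w["world_from_camera"]))
E
```

```text
[-0.14  0.33 -0.34  2.3   1.31  0.17 -2.96] [[0.3108, 0.4441, 0.8404, 0.5271], [-0.9505, 0.1444, 0.2753, 0.1588], [0.0009, -0.8843, 0.4669, 0.1143], [0.0, 0.0, 0.0, 1.0]] [0.6 0.7 0.4]
n 1 t mm [-0.1  1.6 -2.5] a [ 0.0029 -0.001   0.0015]
[250.84348998 306.00314228]
```

View pics/w5.png

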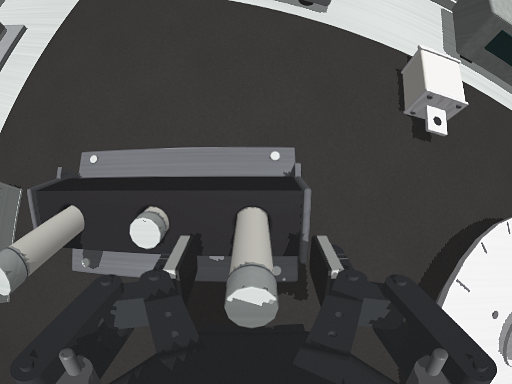

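The fuse lies centred between the pads at about (251,300). I'll close on it.

jog_arm --motion '[{"gripper": 10,"tx": 0,"ty": 0,"tz": 0,"ax": 0,"ay": 0,"az": 0},{"gripper": 10,"tx": 0,"ty": 0,"tz": 0,"ax": 0,"ay": 0,"az": 0},{"gripper": 10,"tx": 0,"ty": 0,"tz": 0,"ax": 0,"ay": 0,"az": 0},{"gripper": 10,"tx": 0,"ty": 0,"tz": 0,"ax": 0,"ay": 0,"az": 0},{"gripper": 10,"tx": 0,"ty": 0,"tz": 0,"ax": 0,"ay": 0,"az": 0},{"gripper": 10,"tx": 0,"ty": 0,"tz": 0,"ax": 0,"ay": 0,"az": 0}]' --newtons 60

```text
clock: 4.5
tcp_pos: [0.5264, 0.1595, 0.1154]
orientation: [-0.933, 0.675, -1.123]
contact_force: [-3.3, -1.8, 7.2]
grip_width: 0.0206
```

jog_arm --motion '[{"gripper": 10,"tx": 0,"ty": -6,"tz": 0,"ax": 0,"ay": 0,"az": 0},{"gripper": 10,"tx": 0,"ty": -6,"tz": 0,"ax": 0,"ay": 0,"az": 0},{"gripper": 10,"tx": 0,"ty": -6,"tz": 0,"ax": 0,"ay": 0,"az": 0},{"gripper": 10,"tx": 0,"ty": 0,"tz": 0,"ax": 0,"ay": 0,"az": 0}]'

```text
clock: 4.9
tcp_pos: [0.5184, 0.1569, 0.1312]
orientation: [-0.932, 0.676, -1.123]
contact_force: [0.5, 0.2, -0.9]
grip_width: 0.0209
```

```bash
python3 - <<'E'
from h import *
o=get_obs()
print(o["joints"].round(3), cur().round(4).tolist(), o["contact_force"].round(1),o["moment"].round(2))
E
```

```text
[-0.083  0.291 -0.406  2.301  1.13   0.192 -2.779] [[0.3113, 0.445, 0.8397, 0.5184], [-0.9503, 0.1456, 0.2751, 0.1569], [0.0002, -0.8836, 0.4682, 0.1312], [0.0, 0.0, 0.0, 1.0]] [ 0.5  0.2 -0.9] [-0.18  0.42 -0.04]
```

jog_arm --motion '[{"gripper": 10,"tx": 0,"ty": -8,"tz": 0,"ax": 0,"ay": 0,"az": 0},{"gripper": 10,"tx": 0,"ty": -8,"tz": 0,"ax": 0,"ay": 0,"az": 0},{"gripper": 10,"tx": 0,"ty": -8,"tz": 0,"ax": 0,"ay": 0,"az": 0},{"gripper": 10,"tx": 0,"ty": -8,"tz": 0,"ax": 0,"ay": 0,"az": 0},{"gripper": 10,"tx": 0,"ty": -8,"tz": 0,"ax": 0,"ay": 0,"az": 0},{"gripper": 10,"tx": 0,"ty": 0,"tz": 0,"ax": 0,"ay": 0,"az": 0},{"gripper": 10,"tx": 0,"ty": 0,"tz": 0,"ax": 0,"ay": 0,"az": 0}]'

```text
clock: 5.6
tcp_pos: [0.5005, 0.1509, 0.1657]
orientation: [-0.933, 0.676, -1.123]
contact_force: [-0.8, -0.4, -1.8]
grip_width: 0.0208
```

```bash
python3 - <<'E'
from h import *
import cv2
o=get_obs()
print(o["joints"].round(3), cur().round(4).tolist(), o["contact_force"].round(1))
im=vision.grab_frame("side"); cv2.imwrite("pics/s6.png",im[...,::-1])
ct=np.array([.595,-.1648]);a=np.radians(-19.1);row=np.array([-np.sin(a),np.cos(a)])
for s in(1,-1): print(ct+s*.032*row)
B=np.r_[ct-.032*row,.28]
M=pose([.53,.08,.28],np.radians(10),.15)
rows(M); 
M2=rows(pose([.59,-.10,.28],np.radians(-10),0),M)
rows(pose(B,a,0),M2)
E
```

```text
[ 0.092  0.212 -0.589  2.304  0.823  0.251 -2.474] [[0.3112, 0.4441, 0.8402, 0.5005], [-0.9503, 0.1452, 0.2753, 0.1509], [0.0002, -0.8841, 0.4672, 0.1657], [0.0, 0.0, 0.0, 1.0]] [-0.8 -0.4 -1.8]
[ 0.60547097 -0.13456163]
[ 0.58452903 -0.19503837]
n 3 t mm [ 25.2 -34.6  17. ] a [-0.1118  0.0453 -0.0148]
n 5 t mm [36.6  0.8 10.8] a [-0.0297  0.0697 -0.0052]
n 3 t mm [31.3  0.   5.4] a [0.     0.0529 0.    ]
```

View pics/s6.png

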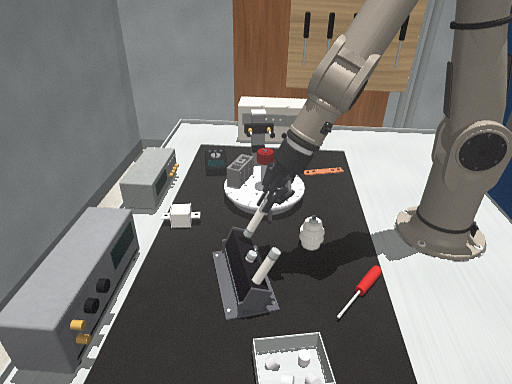

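The side view shows the fuse clear of its socket, bottom end at (248,235). Next I lift it, stand it upright and carry it over.

jog_arm --motion '[{"gripper": 10,"tx": 15,"ty": -21,"tz": 10,"ax": -0.067,"ay": 0.027,"az": -0.009},{"gripper": 10,"tx": 15,"ty": -21,"tz": 10,"ax": -0.067,"ay": 0.027,"az": -0.009},{"gripper": 10,"tx": 15,"ty": -21,"tz": 10,"ax": -0.067,"ay": 0.027,"az": -0.009},{"gripper": 10,"tx": 15,"ty": -21,"tz": 10,"ax": -0.067,"ay": 0.027,"az": -0.009},{"gripper": 10,"tx": 15,"ty": -21,"tz": 10,"ax": -0.067,"ay": 0.027,"az": -0.009},{"gripper": 10,"tx": 0,"ty": 0,"tz": 0,"ax": 0,"ay": 0,"az": 0}]'

```text
clock: 6.25
tcp_pos: [0.5334, 0.0816, 0.2776]
orientation: [-1.148, 0.957, -1.154]
contact_force: [0.5, 0.2, -2.1]
grip_width: 0.0205
```

```bash
cat >> h.py <<'E'
ct=np.array([.595,-.1648]);ah=np.radians(-19.1);row=np.array([-np.sin(ah),np.cos(ah)])
E
python3 - <<'E'
from h import *
o=get_obs()
print(o["joints"].round(3), cur().round(4).tolist(), o["contact_force"].round(1))
M2=rows(pose([.585,-.08,.28],np.radians(-10),0),n=8)
rows(pose(np.r_[ct-.032*row,.275],ah,0),M2,n=5)
E
```

```text
[ 0.435  0.217 -0.809  1.924  0.247  0.903 -1.882] [[0.1728, 0.1762, 0.9691, 0.5334], [-0.9849, 0.0253, 0.1711, 0.0816], [0.0057, -0.984, 0.1779, 0.2776], [0.0, 0.0, 0.0, 1.0]] [ 0.5  0.2 -2.1]
n 8 t mm [20.4  0.3  6.1] a [-0.0223  0.0435 -0.0032]
n 5 t mm [22.4  1.   5.3] a [0.     0.0318 0.    ]
```

jog_arm --motion '[{"gripper": 10,"tx": 20.4,"ty": 0.3,"tz": 6.1,"ax": -0.0223,"ay": 0.0435,"az": -0.0032},{"gripper": 10,"tx": 20.4,"ty": 0.3,"tz": 6.1,"ax": -0.0223,"ay": 0.0435,"az": -0.0032},{"gripper": 10,"tx": 20.4,"ty": 0.3,"tz": 6.1,"ax": -0.0223,"ay": 0.0435,"az": -0.0032},{"gripper": 10,"tx": 20.4,"ty": 0.3,"tz": 6.1,"ax": -0.0223,"ay": 0.0435,"az": -0.0032},{"gripper": 10,"tx": 20.4,"ty": 0.3,"tz": 6.1,"ax": -0.0223,"ay": 0.0435,"az": -0.0032},{"gripper": 10,"tx": 20.4,"ty": 0.3,"tz": 6.1,"ax": -0.0223,"ay": 0.0435,"az": -0.0032},{"gripper": 10,"tx": 20.4,"ty": 0.3,"tz": 6.1,"ax": -0.0223,"ay": 0.0435,"az": -0.0032},{"gripper": 10,"tx": 20.4,"ty": 0.3,"tz": 6.1,"ax": -0.0223,"ay": 0.0435,"az": -0.0032}]'

```text
clock: 7.05
tcp_pos: [0.5815, -0.0781, 0.2749]
orientation: [-1.131, 1.338, -1.332]
contact_force: [1.0, 0.3, -1.2]
grip_width: 0.0204
```

jog_arm --motion '[{"gripper": 10,"tx": 22.4,"ty": 1,"tz": 5.3,"ax": 0,"ay": 0.0318,"az": 0},{"gripper": 10,"tx": 22.4,"ty": 1,"tz": 5.3,"ax": 0,"ay": 0.0318,"az": 0},{"gripper": 10,"tx": 22.4,"ty": 1,"tz": 5.3,"ax": 0,"ay": 0.0318,"az": 0},{"gripper": 10,"tx": 22.4,"ty": 1,"tz": 5.3,"ax": 0,"ay": 0.0318,"az": 0},{"gripper": 10,"tx": 22.4,"ty": 1,"tz": 5.3,"ax": 0,"ay": 0.0318,"az": 0},{"gripper": 10,"tx": 0,"ty": 0,"tz": 0,"ax": 0,"ay": 0,"az": 0},{"gripper": 10,"tx": 0,"ty": 0,"tz": 0,"ax": 0,"ay": 0,"az": 0}]'

```text
clock: 7.75
tcp_pos: [0.5815, -0.1939, 0.2717]
orientation: [-1.039, 1.452, -1.447]
contact_force: [0.2, 0.9, -2.4]
grip_width: 0.0209
```

```bash
python3 - <<'E'
from h import *
import cv2
o=get_obs()
print(o["joints"].round(3), cur().round(4).tolist(), o["contact_force"].round(1))
rows(pose(np.r_[ct-.032*row,.275],ah,0))
T=vision.get_calibration("wrist")["world_from_camera"]; np.save("w7.npy",T)
for n in("wrist","side","top"):
  im=vision.grab_frame(n); cv2.imwrite(f"pics/{n}7.png",im[...,::-1])
s=cv2.imread("pics/side7.png");w=cv2.imread("pics/wrist7.png");t=cv2.imread("pics/top7.png")
cv2.imwrite("pics/c7.png",np.hstack([cv2.resize(s[90:220,190:320],(560,560),interpolation=cv2.INTER_CUBIC)]))
E
```

```text
[ 0.648  0.413 -0.571  1.646  0.24   1.158 -1.885] [[-0.3249, -0.0053, 0.9457, 0.5815], [-0.9458, -0.0005, -0.3249, -0.1939], [0.0022, -1.0, -0.0049, 0.2717], [0.0, 0.0, 0.0, 1.0]] [ 0.2  0.9 -2.4]
n 1 t mm [ 0.1 -3.3  3.2] a [0.0049 0.0025 0.0022]
```

View pics/c7.png

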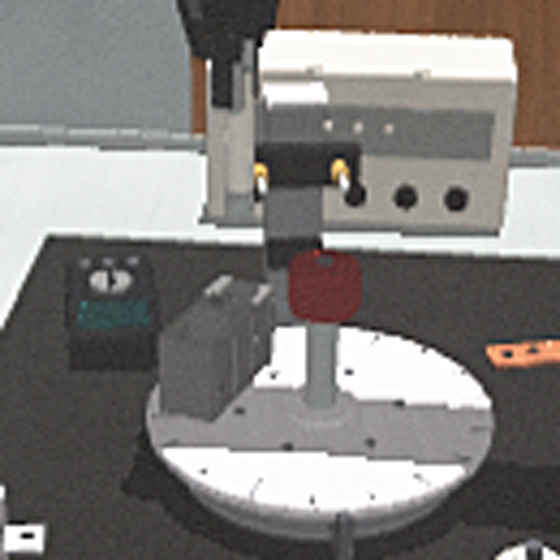

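View pics/wrist7.png

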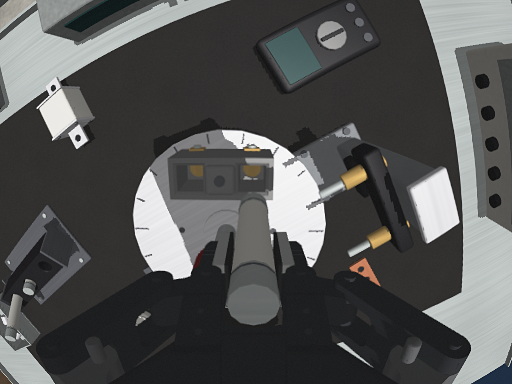

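```bash
python3 - <<'E'
import cv2
w=cv2.imread("pics/wrist7.png")
cv2.imwrite("pics/w7c.png",cv2.resize(w[135:335,155:305],None,fx=4,fy=3,interpolation=cv2.INTER_CUBIC))
E
```

```text
(no output)
```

View pics/w7c.png

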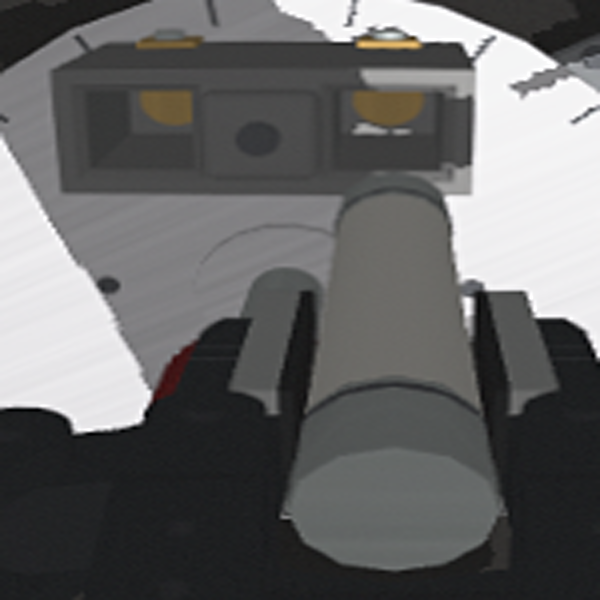

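```bash
python3 - <<'E'
from h import *
T=np.load("w7.npy"); t=cur()
f=lambda u,v:((u+.5)/4-.5+155,(v+.5)/3-.5+135)
Ti=np.linalg.inv(t)@T
def tpl(uv,y):
    p,d=wray(uv,Ti); return p+d*(y-p[1])/d[1]
s=.032
print("top",tpl(f(396,510),-s).round(4),"top L/R edges",tpl(f(288,510),-s)[0].round(4),tpl(f(502,510),-s)[0].round(4))
print("bottom far edge",tpl(f(390,175),.127-s).round(4),"L/R",tpl(f(337,205),.127-s).round(4),tpl(f(447,205),.127-s).round(4))
for z in(.1136,.110):
  c=np.array([wplane(f(*a),T,z) for a in [(53,72),(62,192),(472,192),(470,70)]])
  print(c.round(4)[:,:2].tolist(),c.mean(0).round(4)); print(np.linalg.norm(c[1]-c[2]),np.linalg.norm(c[0]-c[1]))
  r=(c-t[:3,3])@t[:3,:3]; print("tool",r.round(4)[:,[0,2]].tolist())
  b=np.array([wplane(f(*a),T,z) for a in [(332,85),(333,172),(445,172),(443,85)]]);r=(b-t[:3,3])@t[:3,:3]; print("bay tool",r.round(4)[:,[0,2]].tolist())
E
```

```text
top [ 0.0031 -0.032  -0.0025] top L/R edges -0.0079 0.0139
bottom far edge [0.0021 0.095  0.0067] L/R [-0.0085  0.095  -0.0016] [ 0.0134  0.095  -0.0017]
[[0.6307, -0.121], [0.5909, -0.1065], [0.5564, -0.2072], [0.5965, -0.2197]] [ 0.5936 -0.1636  0.1136]
0.10640258906653074 0.042311572557575956
tool [[-0.0829, 0.024], [-0.0838, -0.0183], [0.0226, -0.0186], [0.0215, 0.0234]]
bay tool [[-0.0124, 0.0185], [-0.0126, -0.0113], [0.0156, -0.0114], [0.0149, 0.0184]]
[[0.6304, -0.1198], [0.5901, -0.1051], [0.5552, -0.207], [0.5958, -0.2197]] [ 0.5929 -0.1629  0.11  ]
0.10773650106073451 0.04284200997101968
tool [[-0.084, 0.0234], [-0.0849, -0.0194], [0.0228, -0.0197], [0.0218, 0.0227]]
bay tool [[-0.0126, 0.0178], [-0.0128, -0.0124], [0.0158, -0.0125], [0.0151, 0.0177]]
```

jog_arm --motion '[{"gripper": 10,"tx": -1,"ty": 0,"tz": 6.3,"ax": 0.004,"ay": 0.0025,"az": 0.002},{"gripper": 10,"tx": 0,"ty": 14,"tz": 0,"ax": 0,"ay": 0,"az": 0},{"gripper": 10,"tx": 0,"ty": 14,"tz": 0,"ax": 0,"ay": 0,"az": 0},{"gripper": 10,"tx": 0,"ty": 14,"tz": 0,"ax": 0,"ay": 0,"az": 0},{"gripper": 10,"tx": 0,"ty": 12,"tz": 0,"ax": 0,"ay": 0,"az": 0},{"gripper": 10,"tx": 0,"ty": 0,"tz": 0,"ax": 0,"ay": 0,"az": 0},{"gripper": 10,"tx": 0,"ty": 0,"tz": 0,"ax": 0,"ay": 0,"az": 0}]'

```text
clock: 8.6
tcp_pos: [0.5879, -0.1939, 0.2174]
orientation: [-1.035, 1.45, -1.448]
contact_force: [0.0, 0.7, -1.4]
grip_width: 0.0208
```

```bash
python3 - <<'E'
from h import *
import cv2
o=get_obs()
print(o["joints"].round(3), cur().round(4).tolist(), o["contact_force"].round(1))
T=vision.get_calibration("wrist")["world_from_camera"]; np.save("w8.npy",T)
for n in("wrist","side","top"):
  im=vision.grab_frame(n); cv2.imwrite(f"pics/{n}8.png",im[...,::-1])
s=cv2.imread("pics/side8.png");w=cv2.imread("pics/wrist8.png")
cv2.imwrite("pics/c8.png",cv2.resize(s[90:220,190:320],(560,560),interpolation=cv2.INTER_CUBIC))
cv2.imwrite("pics/w8c.png",cv2.resize(w[135:335,155:305],None,fx=4,fy=3,interpolation=cv2.INTER_CUBIC))
E
```

```text
[ 0.63   0.471 -0.556  1.693  0.278  1.059 -1.917] [[-0.3252, -0.0015, 0.9456, 0.5879], [-0.9456, 0.0002, -0.3252, -0.1939], [0.0003, -1.0, -0.0015, 0.2174], [0.0, 0.0, 0.0, 1.0]] [ 0.   0.7 -1.4]
```

View pics/c8.png

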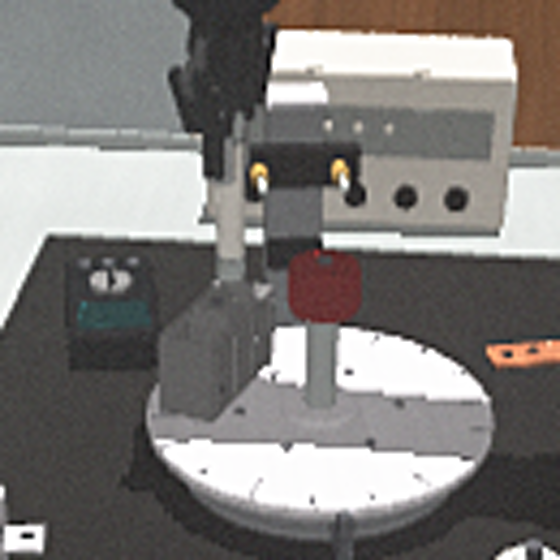

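View pics/w8c.png

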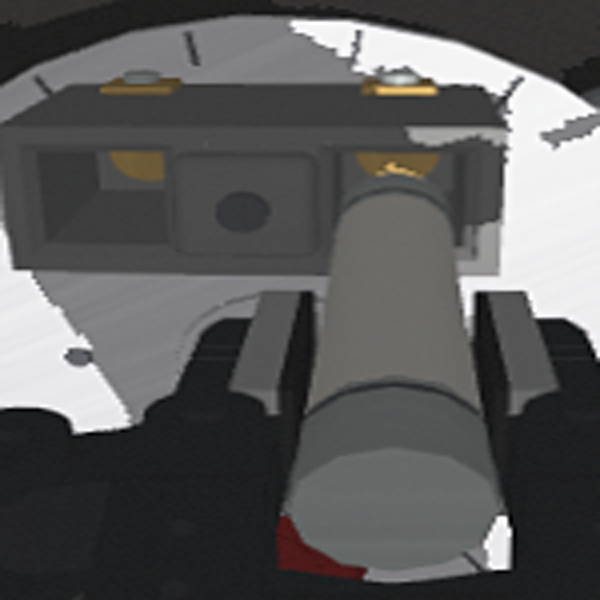

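```bash
python3 - <<'E'
from h import *
T=np.load("w8.npy"); t=cur()
f=lambda u,v:((u+.5)/4-.5+155,(v+.5)/3-.5+135)
Ti=np.linalg.inv(t)@T
def tpl(uv,y):
    p,d=wray(uv,Ti); return p+d*(y-p[1])/d[1]
s=.032
print("bottom far edge",tpl(f(390,175),.127-s).round(4),"L/R",tpl(f(337,205),.127-s).round(4),tpl(f(447,205),.127-s).round(4))
for z in(.1136,.111):
  c=np.array([wplane(f(*a),T,z) for a in [(0,124),(14,272),(500,275),(507,126)]])
  r=(c-t[:3,3])@t[:3,:3]; print("tool",r.round(4)[:,[0,2]].tolist(),np.linalg.norm(c[1]-c[2]),np.linalg.norm(c[0]-c[1]))
  b=np.array([wplane(f(*a),T,z) for a in [(327,150),(461,150),(33,148),(42,243)]]);r=(b-t[:3,3])@t[:3,:3]; print("bay tool",r.round(4)[:,[0,2]].tolist())
E
```

```text
bottom far edge [-0.0002  0.095   0.0059] L/R [-0.0107  0.095  -0.0024] [ 0.0111  0.095  -0.0024]
tool [[-0.0818, 0.0177], [-0.0832, -0.0269], [0.0232, -0.0268], [0.0234, 0.0167]] 0.10638025620864483 0.044653728878961824
bay tool [[-0.013, 0.01], [0.0142, 0.01], [-0.075, 0.0108], [-0.0756, -0.0176]]
tool [[-0.0827, 0.0171], [-0.0841, -0.028], [0.0235, -0.0279], [0.0237, 0.0161]] 0.10756690762081361 0.04515183268432296
bay tool [[-0.0132, 0.0093], [0.0144, 0.0093], [-0.0758, 0.0101], [-0.0765, -0.0186]]
```

jog_arm --motion '[{"gripper": 10,"tx": 0.7,"ty": 5,"tz": 0.5,"ax": 0,"ay": 0,"az": 0},{"gripper": 10,"tx": 0,"ty": 8,"tz": 0,"ax": 0,"ay": 0,"az": 0},{"gripper": 10,"tx": 0,"ty": 0,"tz": 0,"ax": 0,"ay": 0,"az": 0}]'

```text
clock: 9.05
tcp_pos: [0.5878, -0.1949, 0.2037]
orientation: [-1.035, 1.45, -1.448]
contact_force: [0.0, 0.1, -2.0]
grip_width: 0.0206
```

jog_arm --motion '[{"gripper": 10,"tx": 0,"ty": 5,"tz": 0,"ax": 0,"ay": 0,"az": 0},{"gripper": 10,"tx": 0,"ty": 5,"tz": 0,"ax": 0,"ay": 0,"az": 0},{"gripper": 10,"tx": 0,"ty": 0,"tz": 0,"ax": 0,"ay": 0,"az": 0}]'

```text
clock: 9.35
tcp_pos: [0.5877, -0.1948, 0.1937]
orientation: [-1.036, 1.451, -1.448]
contact_force: [0.1, -0.6, -1.4]
grip_width: 0.0207
```

jog_arm --motion '[{"gripper": 10,"tx": 0,"ty": 6,"tz": 0,"ax": 0,"ay": 0,"az": 0},{"gripper": 10,"tx": 0,"ty": 6,"tz": 0,"ax": 0,"ay": 0,"az": 0},{"gripper": 10,"tx": 0,"ty": 6,"tz": 0,"ax": 0,"ay": 0,"az": 0},{"gripper": 10,"tx": 0,"ty": 6,"tz": 0,"ax": 0,"ay": 0,"az": 0},{"gripper": 10,"tx": 0,"ty": 6,"tz": 0,"ax": 0,"ay": 0,"az": 0},{"gripper": 10,"tx": 0,"ty": 0,"tz": 0,"ax": 0,"ay": 0,"az": 0}]'

```text
clock: 9.95
tcp_pos: [0.5878, -0.1948, 0.1636]
orientation: [-1.035, 1.45, -1.448]
contact_force: [-2.7, 0.4, -2.7]
grip_width: 0.0206
```

jog_arm --motion '[{"gripper": 10,"tx": 0,"ty": 2,"tz": 0,"ax": 0,"ay": 0,"az": 0},{"gripper": 10,"tx": 0,"ty": 2,"tz": 0,"ax": 0,"ay": 0,"az": 0},{"gripper": 10,"tx": 0,"ty": 2,"tz": 0,"ax": 0,"ay": 0,"az": 0},{"gripper": 10,"tx": 0,"ty": 0,"tz": 0,"ax": 0,"ay": 0,"az": 0}]'

```text
clock: 10.35
tcp_pos: [0.5879, -0.1947, 0.1585]
orientation: [-1.035, 1.45, -1.448]
contact_force: [-2.2, 1.1, -1.9]
grip_width: 0.0203
```

jog_arm --motion '[{"gripper": 10,"tx": 0,"ty": 2,"tz": 0,"ax": 0,"ay": 0,"az": 0},{"gripper": 10,"tx": 0,"ty": 1.5,"tz": 0,"ax": 0,"ay": 0,"az": 0},{"gripper": 10,"tx": 0,"ty": 0,"tz": 0,"ax": 0,"ay": 0,"az": 0}]'

```text
clock: 10.65
tcp_pos: [0.588, -0.1948, 0.155]
orientation: [-1.035, 1.45, -1.449]
contact_force: [-4.0, 2.1, -1.3]
grip_width: 0.0207
```

jog_arm --motion '[{"gripper": 28,"tx": 0,"ty": 0,"tz": 0,"ax": 0,"ay": 0,"az": 0},{"gripper": 45,"tx": 0,"ty": 0,"tz": 0,"ax": 0,"ay": 0,"az": 0},{"gripper": 45,"tx": 0,"ty": 0,"tz": 0,"ax": 0,"ay": 0,"az": 0},{"gripper": 45,"tx": 0,"ty": 0,"tz": 0,"ax": 0,"ay": 0,"az": 0}]'

```text
clock: 11.05
tcp_pos: [0.5888, -0.195, 0.1557]
orientation: [-1.034, 1.449, -1.45]
contact_force: [-1.1, -0.1, 0.6]
grip_width: 0.0452
```

```bash
python3 - <<'E'
from h import *
import cv2
o=get_obs()
print(o["joints"].round(3), cur().round(4).tolist(), o["contact_force"].round(1))
for n in("wrist","side"):
  im=vision.grab_frame(n); cv2.imwrite(f"pics/{n}9.png",im[...,::-1])
s=cv2.imread("pics/side9.png");w=cv2.imread("pics/wrist9.png")
cv2.imwrite("pics/c9.png",np.hstack([cv2.resize(s[90:220,190:320],(390,500),interpolation=cv2.INTER_CUBIC),cv2.resize(w[135:335,155:305],(400,500))]))
E
```

```text
[ 0.611  0.538 -0.532  1.745  0.326  0.948 -1.954] [[-0.3255, 0.0004, 0.9455, 0.5888], [-0.9455, -0.0004, -0.3255, -0.195], [0.0003, -1.0, 0.0006, 0.1557], [0.0, 0.0, 0.0, 1.0]] [-1.1 -0.1  0.6]
```

View pics/c9.png

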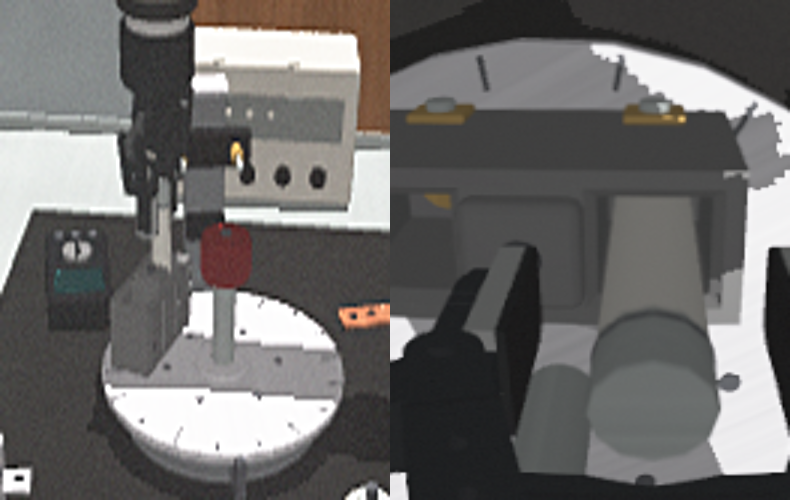

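The first fuse stands in the right bay; the wrist view shows its body inside the well. I'll rise, then give the tool a half turn to move joint 7 away from its limit.

jog_arm --motion '[{"gripper": 50,"tx": 0,"ty": -20,"tz": -1,"ax": 0,"ay": 0,"az": 0},{"gripper": 50,"tx": 0,"ty": -40,"tz": -5,"ax": 0,"ay": 0,"az": 0},{"gripper": 60,"tx": 0,"ty": -40,"tz": -5,"ax": 0,"ay": 0,"az": 0},{"gripper": 60,"tx": 0,"ty": 0,"tz": 0,"ax": 0,"ay": -0.143,"az": 0},{"gripper": 60,"tx": 0,"ty": 0,"tz": 0,"ax": 0,"ay": -0.143,"az": 0},{"gripper": 60,"tx": 0,"ty": 0,"tz": 0,"ax": 0,"ay": -0.143,"az": 0},{"gripper": 60,"tx": 0,"ty": 0,"tz": 0,"ax": 0,"ay": -0.143,"az": 0},{"gripper": 60,"tx": 0,"ty": 0,"tz": 0,"ax": 0,"ay": -0.143,"az": 0},{"gripper": 60,"tx": 0,"ty": 0,"tz": 0,"ax": 0,"ay": -0.143,"az": 0},{"gripper": 60,"tx": 0,"ty": 0,"tz": 0,"ax": 0,"ay": -0.143,"az": 0},{"gripper": 60,"tx": 0,"ty": 0,"tz": 0,"ax": 0,"ay": -0.143,"az": 0}]'

```text
clock: 12.25
tcp_pos: [0.578, -0.1913, 0.2554]
orientation: [-1.49, 0.589, -0.588]
contact_force: [0.7, 0.1, 0.9]
grip_width: 0.0603
```

jog_arm --motion '[{"gripper": 60,"tx": 0,"ty": 0,"tz": 0,"ax": 0,"ay": -0.143,"az": 0},{"gripper": 60,"tx": 0,"ty": 0,"tz": 0,"ax": 0,"ay": -0.143,"az": 0},{"gripper": 60,"tx": 0,"ty": 0,"tz": 0,"ax": 0,"ay": -0.143,"az": 0},{"gripper": 60,"tx": 0,"ty": 0,"tz": 0,"ax": 0,"ay": -0.143,"az": 0},{"gripper": 60,"tx": 0,"ty": 0,"tz": 0,"ax": 0,"ay": -0.143,"az": 0},{"gripper": 60,"tx": 0,"ty": 0,"tz": 0,"ax": 0,"ay": -0.143,"az": 0},{"gripper": 60,"tx": 0,"ty": 0,"tz": 0,"ax": 0,"ay": -0.143,"az": 0},{"gripper": 60,"tx": 0,"ty": 0,"tz": 0,"ax": 0,"ay": -0.143,"az": 0},{"gripper": 60,"tx": 0,"ty": 0,"tz": 0,"ax": 0,"ay": -0.143,"az": 0},{"gripper": 60,"tx": 0,"ty": 0,"tz": 0,"ax": 0,"ay": -0.143,"az": 0},{"gripper": 60,"tx": 0,"ty": 0,"tz": 0,"ax": 0,"ay": -0.143,"az": 0},{"gripper": 60,"tx": 0,"ty": 0,"tz": 0,"ax": 0,"ay": -0.143,"az": 0}]'

```text
clock: 13.45
tcp_pos: [0.5779, -0.1915, 0.2554]
orientation: [-1.437, -0.751, 0.752]
contact_force: [1.1, 0.6, 0.3]
grip_width: 0.06
```

```bash
cat >> h.py <<'E'
FL=np.diag([-1.,1,-1,1])
def posef(*a): return pose(*a)@FL
E
python3 - <<'E'
from h import *
o=get_obs(); print(o["joints"].round(3), cur().round(4).tolist(), o["contact_force"].round(1))
u=np.array(u)
t=np.radians(25)
A=rows(posef([.54,.08,.28],np.radians(5),.15),n=8)
rows(posef(LT+.035*u,yr,t),A,n=8)
E
```

```text
[ 1.024  0.638 -1.188  1.655  0.615  1.278  0.68 ] [[0.5708, -0.0006, -0.8211, 0.5779], [0.8211, -0.0004, 0.5708, -0.1915], [-0.0007, -1.0, 0.0002, 0.2554], [0.0, 0.0, 0.0, 1.0]] [1.1 0.6 0.3]
n 8 t mm [31.6 -3.8 14.8] a [-0.018  -0.0867 -0.0066]
n 8 t mm [26.2 11.1  9.6] a [-0.0356 -0.0277 -0.0084]
```

jog_arm --motion '[{"gripper": 60,"tx": 31.6,"ty": -3.8,"tz": 14.8,"ax": -0.018,"ay": -0.087,"az": -0.0066},{"gripper": 60,"tx": 31.6,"ty": -3.8,"tz": 14.8,"ax": -0.018,"ay": -0.087,"az": -0.0066},{"gripper": 60,"tx": 31.6,"ty": -3.8,"tz": 14.8,"ax": -0.018,"ay": -0.087,"az": -0.0066},{"gripper": 60,"tx": 31.6,"ty": -3.8,"tz": 14.8,"ax": -0.018,"ay": -0.087,"az": -0.0066},{"gripper": 60,"tx": 31.6,"ty": -3.8,"tz": 14.8,"ax": -0.018,"ay": -0.087,"az": -0.0066},{"gripper": 60,"tx": 31.6,"ty": -3.8,"tz": 14.8,"ax": -0.018,"ay": -0.087,"az": -0.0066},{"gripper": 60,"tx": 31.6,"ty": -3.8,"tz": 14.8,"ax": -0.018,"ay": -0.087,"az": -0.0066},{"gripper": 60,"tx": 31.6,"ty": -3.8,"tz": 14.8,"ax": -0.018,"ay": -0.087,"az": -0.0066}]'

```text
clock: 14.25
tcp_pos: [0.5394, 0.0833, 0.2803]
orientation: [-1.27, -1.392, 1.197]
contact_force: [0.7, -0.3, -0.5]
grip_width: 0.0598
```

```bash
python3 - <<'E'
from h import *
o=get_obs(); print(o["joints"].round(3), cur().round(4).tolist(), o["contact_force"].round(1))
rows(posef(LT+.035*u,yr,np.radians(25)),n=10)
E
```

```text
[ 0.792  0.476 -1.374  1.872  0.603  1.096  0.874] [[-0.0921, 0.1497, -0.9844, 0.5394], [0.9958, 0.0137, -0.0911, 0.0833], [-0.0002, -0.9886, -0.1503, 0.2803], [0.0, 0.0, 0.0, 1.0]] [ 0.7 -0.3 -0.5]
n 10 t mm [20.7  8.9  7.6] a [-0.0284 -0.0216 -0.0066]
```

jog_arm --motion '[{"gripper": 60,"tx": 20.7,"ty": 8.9,"tz": 7.6,"ax": -0.028,"ay": -0.022,"az": -0.0066},{"gripper": 60,"tx": 20.7,"ty": 8.9,"tz": 7.6,"ax": -0.028,"ay": -0.022,"az": -0.0066},{"gripper": 60,"tx": 20.7,"ty": 8.9,"tz": 7.6,"ax": -0.028,"ay": -0.022,"az": -0.0066},{"gripper": 60,"tx": 20.7,"ty": 8.9,"tz": 7.6,"ax": -0.028,"ay": -0.022,"az": -0.0066}]'

```text
clock: 14.65
tcp_pos: [0.5065, 0.1619, 0.2395]
orientation: [-1.287, -1.552, 1.181]
contact_force: [0.6, -1.2, 0.3]
grip_width: 0.06
```

```bash
python3 - <<'E'
from h import *
o=get_obs(); print(o["joints"].round(3), cur().round(4).tolist(), o["contact_force"].round(1))
rows(posef(LT+.035*u,yr,np.radians(25)),n=7)
E
```

```text
[ 0.664  0.422 -1.358  2.028  0.696  0.879  0.709] [[-0.1798, 0.2551, -0.95, 0.5065], [0.9837, 0.0537, -0.1717, 0.1619], [0.0072, -0.9654, -0.2606, 0.2395], [0.0, 0.0, 0.0, 1.0]] [ 0.6 -1.2  0.3]
n 7 t mm [17.8  7.6  6.6] a [-0.0246 -0.0187 -0.0057]
```

jog_arm --motion '[{"gripper": 60,"tx": 17.8,"ty": 7.6,"tz": 6.6,"ax": -0.0246,"ay": -0.0187,"az": -0.0057},{"gripper": 60,"tx": 17.8,"ty": 7.6,"tz": 6.6,"ax": -0.0246,"ay": -0.0187,"az": -0.0057},{"gripper": 60,"tx": 17.8,"ty": 7.6,"tz": 6.6,"ax": -0.0246,"ay": -0.0187,"az": -0.0057},{"gripper": 60,"tx": 17.8,"ty": 7.6,"tz": 6.6,"ax": -0.0246,"ay": -0.0187,"az": -0.0057},{"gripper": 60,"tx": 17.8,"ty": 7.6,"tz": 6.6,"ax": -0.0246,"ay": -0.0187,"az": -0.0057},{"gripper": 60,"tx": 17.8,"ty": 7.6,"tz": 6.6,"ax": -0.0246,"ay": -0.0187,"az": -0.0057},{"gripper": 60,"tx": 17.8,"ty": 7.6,"tz": 6.6,"ax": -0.0246,"ay": -0.0187,"az": -0.0057},{"gripper": 60,"tx": 0,"ty": 0,"tz": 0,"ax": 0,"ay": 0,"az": 0}]'

```text
clock: 15.45
tcp_pos: [0.4501, 0.2781, 0.1745]
orientation: [-1.299, -1.802, 1.15]
contact_force: [0.2, 0.5, -0.2]
grip_width: 0.06
```

```bash
python3 - <<'E'
from h import *
import cv2
o=get_obs(); print(o["joints"].round(3), cur().round(4).tolist(), o["contact_force"].round(1))
A=rows(posef(LT+.035*u,yr,np.radians(25)),n=1)
w=vision.get_calibration("wrist")["world_from_camera"]; np.save("w10.npy",w)
im=vision.grab_frame("wrist"); cv2.imwrite("pics/w10.png",im[...,::-1]); print(wproj(LT,w))
E
```

```text
[ 0.229  0.388 -1.164  2.215  1.086  0.646  0.192] [[-0.3159, 0.3992, -0.8607, 0.4501], [0.9488, 0.1332, -0.2865, 0.2781], [0.0002, -0.9071, -0.4208, 0.1745], [0.0, 0.0, 0.0, 1.0]] [ 0.2  0.5 -0.2]
n 1 t mm [-1.3  0.3 -1.5] a [-0.002   0.0034  0.0018]
[252.02589019 234.97285135]
```

View pics/w10.png

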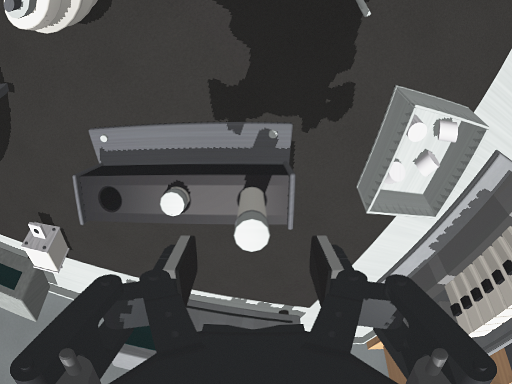

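The L fuse's top is at (252,234), as predicted and centred between the fingers, and the joints now have room. Next I descend along the fuse axis.

```bash
python3 - <<'E'
from h import *
A=rows(posef(LT+.02*u,yr,np.radians(28)),n=3)
rows(posef(LT-.034*u,yr,np.radians(28)),A,n=5)
E
```

```text
n 3 t mm [ 0.1  5.1 -0.3] a [-0.0181  0.0003  0.    ]
n 5 t mm [ 0.  10.8 -0. ] a [ 0. -0.  0.]
```

jog_arm --motion '[{"gripper": 60,"tx": 0.1,"ty": 5.1,"tz": -0.3,"ax": -0.018,"ay": 0,"az": 0},{"gripper": 60,"tx": 0.1,"ty": 5.1,"tz": -0.3,"ax": -0.018,"ay": 0,"az": 0},{"gripper": 60,"tx": 0.1,"ty": 5.1,"tz": -0.3,"ax": -0.018,"ay": 0,"az": 0},{"gripper": 60,"tx": 0,"ty": 10.8,"tz": 0,"ax": 0,"ay": 0,"az": 0},{"gripper": 60,"tx": 0,"ty": 10.8,"tz": 0,"ax": 0,"ay": 0,"az": 0},{"gripper": 60,"tx": 0,"ty": 10.8,"tz": 0,"ax": 0,"ay": 0,"az": 0},{"gripper": 60,"tx": 0,"ty": 10.8,"tz": 0,"ax": 0,"ay": 0,"az": 0},{"gripper": 60,"tx": 0,"ty": 10.8,"tz": 0,"ax": 0,"ay": 0,"az": 0},{"gripper": 60,"tx": 0,"ty": 0,"tz": 0,"ax": 0,"ay": 0,"az": 0}]'

```text
clock: 16.4
tcp_pos: [0.4854, 0.285, 0.1136]
orientation: [-1.337, -1.835, 1.103]
contact_force: [0.5, 0.4, 0.3]
grip_width: 0.0597
```

```bash
python3 - <<'E'
from h import *
import cv2
o=get_obs(); print(o["joints"].round(3), cur().round(4).tolist(), o["contact_force"].round(1))
A=rows(posef(LT-.034*u,yr,np.radians(28)),n=1)
w=vision.get_calibration("wrist")["world_from_camera"]
im=vision.grab_frame("wrist"); cv2.imwrite("pics/w11.png",im[...,::-1]); print(wproj(LT,w))
E
```

```text
[ 0.077  0.526 -0.994  2.229  1.456  0.635 -0.125] [[-0.3059, 0.4459, -0.8412, 0.4854], [0.9521, 0.1438, -0.27, 0.285], [0.0005, -0.8835, -0.4685, 0.1136], [0.0, 0.0, 0.0, 1.0]] [0.5 0.4 0.3]
n 1 t mm [ 3.1 -1.2  1.5] a [-0.0011 -0.0062 -0.0027]
[262.97442226 298.66511713]
```

View pics/w11.png

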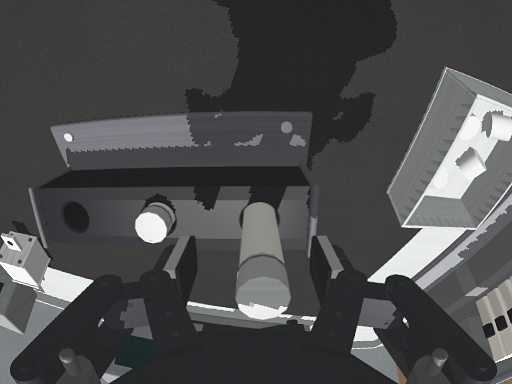

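jog_arm --motion '[{"gripper": 60,"tx": 3,"ty": 0,"tz": 1.5,"ax": 0,"ay": -0.006,"az": -0.002},{"gripper": 60,"tx": 0,"ty": 0,"tz": 0,"ax": 0,"ay": 0,"az": 0},{"gripper": 10,"tx": 0,"ty": 0,"tz": 0,"ax": 0,"ay": 0,"az": 0},{"gripper": 10,"tx": 0,"ty": 0,"tz": 0,"ax": 0,"ay": 0,"az": 0},{"gripper": 10,"tx": 0,"ty": 0,"tz": 0,"ax": 0,"ay": 0,"az": 0},{"gripper": 10,"tx": 0,"ty": 0,"tz": 0,"ax": 0,"ay": 0,"az": 0},{"gripper": 10,"tx": 0,"ty": 0,"tz": 0,"ax": 0,"ay": 0,"az": 0},{"gripper": 10,"tx": 0,"ty": 0,"tz": 0,"ax": 0,"ay": 0,"az": 0}]' --newtons 60

```text
clock: 17.25
tcp_pos: [0.4828, 0.2883, 0.1138]
orientation: [-1.333, -1.843, 1.107]
contact_force: [-2.9, -2.4, 6.2]
grip_width: 0.0204
```

```bash
python3 - <<'E'
from h import *
o=get_obs(); print(o["joints"].round(3), cur().round(4).tolist(), o["contact_force"].round(1)); print(u@(LT-cur()[:3,3]))
E
```

```text
[ 0.07   0.526 -0.996  2.231  1.461  0.637 -0.13 ] [[-0.3132, 0.4467, -0.838, 0.4828], [0.9497, 0.1468, -0.2767, 0.2883], [-0.0006, -0.8825, -0.4702, 0.1138], [0.0, 0.0, 0.0, 1.0]] [-2.9 -2.4  6.2]
0.034383024465810465
```

jog_arm --motion '[{"gripper": 10,"tx": 0,"ty": -6,"tz": 0,"ax": 0,"ay": 0,"az": 0},{"gripper": 10,"tx": 0,"ty": -6,"tz": 0,"ax": 0,"ay": 0,"az": 0},{"gripper": 10,"tx": 0,"ty": -6,"tz": 0,"ax": 0,"ay": 0,"az": 0},{"gripper": 10,"tx": 0,"ty": 0,"tz": 0,"ax": 0,"ay": 0,"az": 0}]'

```text
clock: 17.65
tcp_pos: [0.4744, 0.2857, 0.1302]
orientation: [-1.333, -1.843, 1.106]
contact_force: [0.5, 0.3, 0.1]
grip_width: 0.0208
```

jog_arm --motion '[{"gripper": 10,"tx": 0,"ty": -7,"tz": 0,"ax": 0,"ay": 0,"az": 0},{"gripper": 10,"tx": 0,"ty": -7,"tz": 0,"ax": 0,"ay": 0,"az": 0},{"gripper": 10,"tx": 0,"ty": -7,"tz": 0,"ax": 0,"ay": 0,"az": 0},{"gripper": 10,"tx": 0,"ty": -7,"tz": 0,"ax": 0,"ay": 0,"az": 0},{"gripper": 10,"tx": 0,"ty": -7,"tz": 0,"ax": 0,"ay": 0,"az": 0},{"gripper": 10,"tx": 0,"ty": -7,"tz": 0,"ax": 0,"ay": 0,"az": 0},{"gripper": 10,"tx": 0,"ty": 0,"tz": 0,"ax": 0,"ay": 0,"az": 0}]'

```text
clock: 18.35
tcp_pos: [0.4556, 0.2796, 0.1673]
orientation: [-1.333, -1.843, 1.106]
contact_force: [-0.6, -0.4, -0.5]
grip_width: 0.0206
```

```bash
python3 - <<'E'
from h import *
import cv2
o=get_obs(); print(o["joints"].round(3), cur().round(4).tolist(), o["contact_force"].round(1))
im=vision.grab_frame("side"); cv2.imwrite("pics/s12.png",im[...,::-1])
M=rows(posef([.52,.12,.28],np.radians(8),.12),n=7)
M2=rows(posef([.59,-.06,.28],np.radians(-10),0),M,n=8)
rows(posef(np.r_[ct+.032*row,.275],ah,0),M2,n=4)
E
```

```text
[ 0.172  0.38  -1.104  2.249  1.225  0.607  0.047] [[-0.3136, 0.447, -0.8378, 0.4556], [0.9496, 0.1473, -0.2768, 0.2796], [-0.0003, -0.8823, -0.4707, 0.1673], [0.0, 0.0, 0.0, 1.0]] [-0.6 -0.4 -0.5]
n 7 t mm [-24.2 -14.4  -8.6] a [0.0527 0.0245 0.0077]
n 8 t mm [-22.6   0.5  -8.7] a [0.0149 0.0392 0.0024]
n 4 t mm [-17.3   1.3  -8.1] a [0.     0.0397 0.    ]
```

View pics/s12.png

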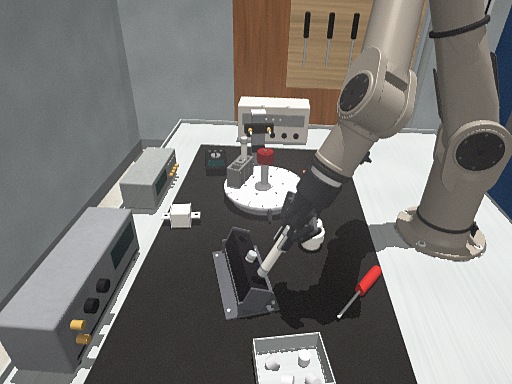

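The side view shows fuse 1 standing in the holder at (243,150). Fuse 2 is drawn clear, bottom end at (263,275). I'll lift it straight first, then stand it upright and carry it.

jog_arm --motion '[{"gripper": 10,"tx": 0,"ty": -25,"tz": 0,"ax": 0,"ay": 0,"az": 0},{"gripper": 10,"tx": 0,"ty": -25,"tz": 0,"ax": 0,"ay": 0,"az": 0},{"gripper": 10,"tx": 0,"ty": 0,"tz": 0,"ax": 0,"ay": 0,"az": 0}]'

```text
clock: 18.7
tcp_pos: [0.4337, 0.2727, 0.2125]
orientation: [-1.334, -1.845, 1.105]
contact_force: [0.4, 0.3, -1.0]
grip_width: 0.0207
```

```bash
python3 - <<'E'
from h import *
o=get_obs(); print(o["joints"].round(3), cur().round(4).tolist(), o["contact_force"].round(1))
M=rows(posef([.52,.12,.28],np.radians(8),.12),n=8)
E
```

```text
[ 0.32   0.249 -1.236  2.248  0.984  0.585  0.25 ] [[-0.3135, 0.449, -0.8367, 0.4337], [0.9496, 0.1476, -0.2765, 0.2727], [-0.0006, -0.8812, -0.4727, 0.2125], [0.0, 0.0, 0.0, 1.0]] [ 0.4  0.3 -1. ]
n 8 t mm [-21.   -6.2  -8.4] a [0.0464 0.0215 0.0067]
```

jog_arm --motion '[{"gripper": 10,"tx": -21,"ty": -6.2,"tz": -8.4,"ax": 0.0464,"ay": 0.0215,"az": 0.0067},{"gripper": 10,"tx": -21,"ty": -6.2,"tz": -8.4,"ax": 0.0464,"ay": 0.0215,"az": 0.0067},{"gripper": 10,"tx": -21,"ty": -6.2,"tz": -8.4,"ax": 0.0464,"ay": 0.0215,"az": 0.0067},{"gripper": 10,"tx": -21,"ty": -6.2,"tz": -8.4,"ax": 0.0464,"ay": 0.0215,"az": 0.0067},{"gripper": 10,"tx": -21,"ty": -6.2,"tz": -8.4,"ax": 0.0464,"ay": 0.0215,"az": 0.0067},{"gripper": 10,"tx": -21,"ty": -6.2,"tz": -8.4,"ax": 0.0464,"ay": 0.0215,"az": 0.0067},{"gripper": 10,"tx": -21,"ty": -6.2,"tz": -8.4,"ax": 0.0464,"ay": 0.0215,"az": 0.0067},{"gripper": 10,"tx": -21,"ty": -6.2,"tz": -8.4,"ax": 0.0464,"ay": 0.0215,"az": 0.0067}]'

```text
clock: 19.5
tcp_pos: [0.5205, 0.1179, 0.2768]
orientation: [-1.22, -1.398, 1.249]
contact_force: [0.9, 0.5, -0.5]
grip_width: 0.0205
```

```bash
python3 - <<'E'
from h import *
o=get_obs(); print(o["joints"].round(3), cur().round(4).tolist(), o["contact_force"].round(1))
M2=rows(posef([.60,-.06,.28],np.radians(-10),0),n=8)
rows(posef(np.r_[ct+.032*row,.275],ah,0),M2,n=4)
E
```

```text
[ 0.682  0.424 -1.292  1.877  0.518  1.088  0.912] [[-0.1365, 0.1125, -0.9842, 0.5205], [0.9906, 0.0142, -0.1357, 0.1179], [-0.0013, -0.9935, -0.1134, 0.2768], [0.0, 0.0, 0.0, 1.0]] [ 0.9  0.5 -0.5]
n 8 t mm [-22.3   0.2 -10. ] a [0.0141 0.0389 0.0021]
n 4 t mm [-17.8   1.3  -5.7] a [0.     0.0397 0.    ]
```

jog_arm --motion '[{"gripper": 10,"tx": -22.3,"ty": 0.2,"tz": -10,"ax": 0.0141,"ay": 0.0389,"az": 0.002},{"gripper": 10,"tx": -22.3,"ty": 0.2,"tz": -10,"ax": 0.0141,"ay": 0.0389,"az": 0.002},{"gripper": 10,"tx": -22.3,"ty": 0.2,"tz": -10,"ax": 0.0141,"ay": 0.0389,"az": 0.002},{"gripper": 10,"tx": -22.3,"ty": 0.2,"tz": -10,"ax": 0.0141,"ay": 0.0389,"az": 0.002},{"gripper": 10,"tx": -22.3,"ty": 0.2,"tz": -10,"ax": 0.0141,"ay": 0.0389,"az": 0.002},{"gripper": 10,"tx": -22.3,"ty": 0.2,"tz": -10,"ax": 0.0141,"ay": 0.0389,"az": 0.002},{"gripper": 10,"tx": -22.3,"ty": 0.2,"tz": -10,"ax": 0.0141,"ay": 0.0389,"az": 0.002},{"gripper": 10,"tx": -22.3,"ty": 0.2,"tz": -10,"ax": 0.0141,"ay": 0.0389,"az": 0.002}]'

```text
clock: 20.3
tcp_pos: [0.6005, -0.0599, 0.2807]
orientation: [-1.287, -1.081, 1.077]
contact_force: [-0.1, 0.5, -0.7]
grip_width: 0.0204
```

jog_arm --motion '[{"gripper": 10,"tx": -17.8,"ty": 0,"tz": -5.7,"ax": 0,"ay": 0.0397,"az": 0},{"gripper": 10,"tx": -17.8,"ty": 0,"tz": -5.7,"ax": 0,"ay": 0.0397,"az": 0},{"gripper": 10,"tx": -17.8,"ty": 0,"tz": -5.7,"ax": 0,"ay": 0.0397,"az": 0},{"gripper": 10,"tx": -17.8,"ty": 0,"tz": -5.7,"ax": 0,"ay": 0.0397,"az": 0},{"gripper": 10,"tx": 0,"ty": 0,"tz": 0,"ax": 0,"ay": 0,"az": 0},{"gripper": 10,"tx": 0,"ty": 0,"tz": 0,"ax": 0,"ay": 0,"az": 0}]'

```text
clock: 20.9
tcp_pos: [0.6055, -0.1323, 0.2807]
orientation: [-1.348, -0.965, 0.958]
contact_force: [-0.8, 0.5, -0.9]
grip_width: 0.021
```

```bash
python3 - <<'E'
from h import *
import cv2
o=get_obs()
print(o["joints"].round(3), cur().round(4).tolist(), o["contact_force"].round(1))
rows(posef(np.r_[ct+.032*row,.275],ah,0),n=1)
T=vision.get_calibration("wrist")["world_from_camera"]; np.save("w13.npy",T)
w=vision.grab_frame("wrist"); cv2.imwrite("pics/wrist13.png",w[...,::-1])
E
```

```text
[ 0.854  0.567 -1.069  1.605  0.512  1.276  0.939] [[0.3254, 0.003, -0.9456, 0.6055], [0.9456, 0.0025, 0.3254, -0.1323], [0.0033, -1.0, -0.002, 0.2807], [0.0, 0.0, 0.0, 1.0]] [-0.8  0.5 -0.9]
n 1 t mm [-2.2  5.7 -0.7] a [0.002  0.0019 0.0033]
```

View pics/wrist13.png

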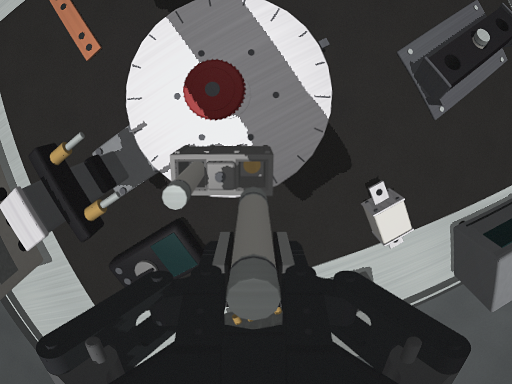

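```bash
python3 - <<'E'
import cv2
w=cv2.imread("pics/wrist13.png")
cv2.imwrite("pics/w13c.png",cv2.resize(w[130:320,155:305],None,fx=4,fy=3,interpolation=cv2.INTER_CUBIC))
E
```

```text
(no output)
```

View pics/w13c.png

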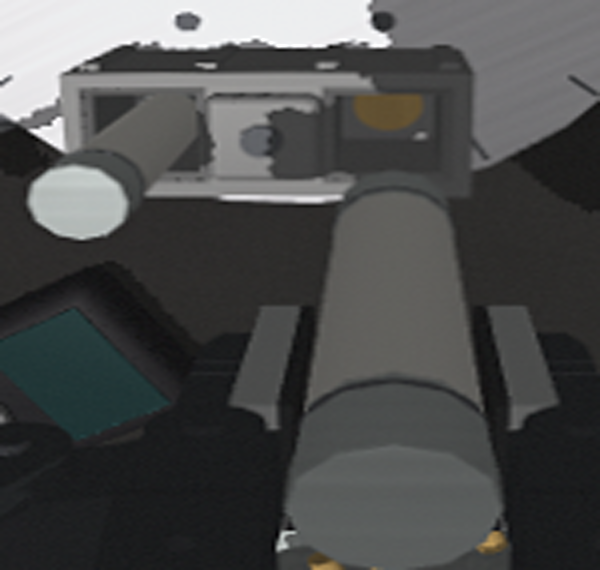

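```bash
cat >> h.py <<'E'
def rep(Tf,f,s,top,far,L,Rr,corn,hole,z=.1125):
    T=np.load(Tf); t=cur(); Ti=np.linalg.inv(t)@T
    def tpl(uv,y):
        p,d=wray(uv,Ti); return (p+d*(y-p[1])/d[1]).round(4)[[0,2]]
    if top: print("top",tpl(f(*top),-s))
    print("bot far",tpl(f(*far),.127-s),"LR",tpl(f(*L),.127-s),tpl(f(*Rr),.127-s))
    g=lambda P:np.array([((wplane(f(*a),T,z)-t[:3,3])@t[:3,:3])[[0,2]] for a in P]).round(4)
    print("corn",g(corn).tolist(),g(corn).mean(0)); print("hole",g(hole).tolist(),g(hole).mean(0))
E
python3 - <<'E'
from h import *
f=lambda u,v:((u+.5)/4-.5+155,(v+.5)/3-.5+130)
rep("w13.npy",f,.0344,(396,505),(398,172),(340,205),(453,205),[(62,73),(473,72),(470,196),(66,194)],[(335,91),(443,91),(443,172),(335,172)])
E
```

```text
top [-0.0013  0.001 ]
bot far [-0.0005  0.0105] LR [-0.0119  0.0016] [0.0102 0.0015]
corn [[-0.0871, 0.0253], [0.0188, 0.0244], [0.0187, -0.0194], [-0.0892, -0.0184]] [-0.0347    0.002975]
hole [[-0.0162, 0.0179], [0.0112, 0.0178], [0.0115, -0.0107], [-0.0166, -0.0106]] [-0.002525  0.0036  ]
```

jog_arm --motion '[{"gripper": 10,"tx": -1.8,"ty": 0,"tz": 3.8,"ax": 0.002,"ay": 0.002,"az": 0.003},{"gripper": 10,"tx": 0,"ty": 15,"tz": 0,"ax": 0,"ay": 0,"az": 0},{"gripper": 10,"tx": 0,"ty": 15,"tz": 0,"ax": 0,"ay": 0,"az": 0},{"gripper": 10,"tx": 0,"ty": 15,"tz": 0,"ax": 0,"ay": 0,"az": 0},{"gripper": 10,"tx": 0,"ty": 15,"tz": 0,"ax": 0,"ay": 0,"az": 0},{"gripper": 10,"tx": 0,"ty": 4,"tz": 0,"ax": 0,"ay": 0,"az": 0},{"gripper": 10,"tx": 0,"ty": 0,"tz": 0,"ax": 0,"ay": 0,"az": 0},{"gripper": 10,"tx": 0,"ty": 0,"tz": 0,"ax": 0,"ay": 0,"az": 0}]'

```text
clock: 21.75
tcp_pos: [0.602, -0.1324, 0.217]
orientation: [-1.349, -0.962, 0.96]
contact_force: [0.8, 0.1, -0.8]
grip_width: 0.0205
```

```bash
python3 - <<'E'
from h import *
import cv2
o=get_obs()
print(o["joints"].round(3), cur().round(4).tolist(), o["contact_force"].round(1))
T=vision.get_calibration("wrist")["world_from_camera"]; np.save("w14.npy",T)
w=vision.grab_frame("wrist"); cv2.imwrite("pics/wrist14.png",w[...,::-1]); w=w[...,::-1]
cv2.imwrite("pics/w14c.png",cv2.resize(w[130:320,155:305],None,fx=4,fy=3,interpolation=cv2.INTER_CUBIC))
E
```

```text
[ 0.833  0.619 -1.031  1.682  0.57   1.173  0.891] [[0.3265, 0.0009, -0.9452, 0.602], [0.9452, 0.0003, 0.3265, -0.1324], [0.0005, -1.0, -0.0007, 0.217], [0.0, 0.0, 0.0, 1.0]] [ 0.8  0.1 -0.8]
```

View pics/w14c.png

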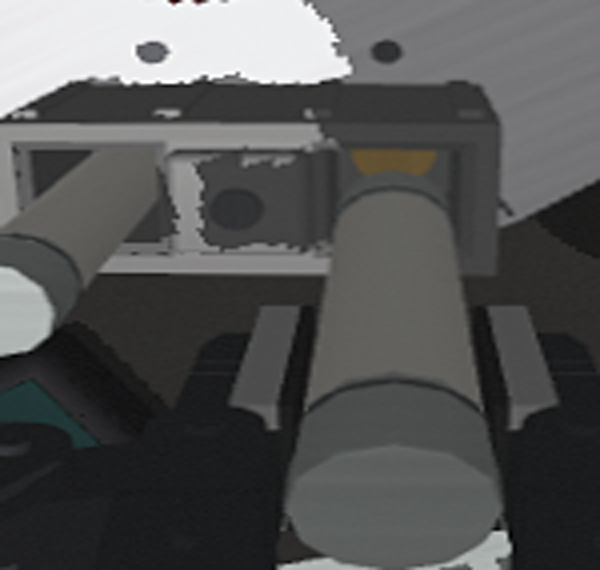

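```bash
python3 - <<'E'
from h import *
f=lambda u,v:((u+.5)/4-.5+155,(v+.5)/3-.5+130)
rep("w14.npy",f,.0344,(396,505),(398,175),(340,208),(453,208),[(500,122),(497,273)],[(330,149),(459,149),(459,248),(330,248)])
E
```

```text
top [-0.0004  0.0015]
bot far [0.0004 0.0102] LR [-0.011   0.0013] [0.0112 0.0012]
corn [[0.021, 0.0216], [0.0215, -0.0221]] [ 0.02125 -0.00025]
hole [[-0.0133, 0.0141], [0.0128, 0.0141], [0.0133, -0.0145], [-0.0138, -0.0145]] [-0.00025 -0.0002 ]
```

jog_arm --motion '[{"gripper": 10,"tx": -0.4,"ty": 6,"tz": 0.5,"ax": 0,"ay": 0,"az": 0},{"gripper": 10,"tx": 0,"ty": 6,"tz": 0,"ax": 0,"ay": 0,"az": 0},{"gripper": 10,"tx": 0,"ty": 6,"tz": 0,"ax": 0,"ay": 0,"az": 0},{"gripper": 10,"tx": 0,"ty": 6,"tz": 0,"ax": 0,"ay": 0,"az": 0},{"gripper": 10,"tx": 0,"ty": 0,"tz": 0,"ax": 0,"ay": 0,"az": 0}]'

```text
clock: 22.3
tcp_pos: [0.6008, -0.133, 0.1916]
orientation: [-1.348, -0.96, 0.961]
contact_force: [0.6, 0.5, -1.4]
grip_width: 0.0204
```

jog_arm --motion '[{"gripper": 10,"tx": 0,"ty": 6,"tz": 0,"ax": 0,"ay": 0,"az": 0},{"gripper": 10,"tx": 0,"ty": 6,"tz": 0,"ax": 0,"ay": 0,"az": 0},{"gripper": 10,"tx": 0,"ty": 6,"tz": 0,"ax": 0,"ay": 0,"az": 0},{"gripper": 10,"tx": 0,"ty": 6,"tz": 0,"ax": 0,"ay": 0,"az": 0},{"gripper": 10,"tx": 0,"ty": 6,"tz": 0,"ax": 0,"ay": 0,"az": 0},{"gripper": 10,"tx": 0,"ty": 0,"tz": 0,"ax": 0,"ay": 0,"az": 0}]'

```text
clock: 22.9
tcp_pos: [0.6008, -0.1329, 0.1616]
orientation: [-1.348, -0.96, 0.961]
contact_force: [1.3, 0.1, -1.3]
grip_width: 0.0208
```

jog_arm --motion '[{"gripper": 10,"tx": 0,"ty": 2,"tz": 0,"ax": 0,"ay": 0,"az": 0},{"gripper": 10,"tx": 0,"ty": 2,"tz": 0,"ax": 0,"ay": 0,"az": 0},{"gripper": 10,"tx": 0,"ty": 2,"tz": 0,"ax": 0,"ay": 0,"az": 0},{"gripper": 10,"tx": 0,"ty": 2,"tz": 0,"ax": 0,"ay": 0,"az": 0},{"gripper": 10,"tx": 0,"ty": 0,"tz": 0,"ax": 0,"ay": 0,"az": 0}]'

```text
clock: 23.4
tcp_pos: [0.6009, -0.1329, 0.1544]
orientation: [-1.348, -0.961, 0.961]
contact_force: [0.8, -0.2, -1.3]
grip_width: 0.0205
```

jog_arm --motion '[{"gripper": 28,"tx": 0,"ty": 1,"tz": 0,"ax": 0,"ay": 0,"az": 0},{"gripper": 42,"tx": 0,"ty": 0,"tz": 0,"ax": 0,"ay": 0,"az": 0},{"gripper": 42,"tx": 0,"ty": 0,"tz": 0,"ax": 0,"ay": 0,"az": 0},{"gripper": 42,"tx": 0,"ty": 0,"tz": 0,"ax": 0,"ay": 0,"az": 0}]'

```text
clock: 23.8
tcp_pos: [0.6011, -0.1328, 0.1537]
orientation: [-1.349, -0.961, 0.96]
contact_force: [-0.2, -0.0, -0.4]
grip_width: 0.0423
```

jog_arm --motion '[{"gripper": 42,"tx": 0,"ty": -20,"tz": 0,"ax": 0,"ay": 0,"az": 0},{"gripper": 42,"tx": 0,"ty": -40,"tz": 0,"ax": 0,"ay": 0,"az": 0},{"gripper": 42,"tx": 0,"ty": -40,"tz": 0,"ax": 0,"ay": 0,"az": 0},{"gripper": 42,"tx": 0,"ty": 0,"tz": 0,"ax": 0,"ay": 0,"az": 0},{"gripper": 80,"tx": 0,"ty": 0,"tz": 0,"ax": 0,"ay": 0,"az": 0}]'

```text
clock: 24.3
tcp_pos: [0.6014, -0.1328, 0.2546]
orientation: [-1.35, -0.962, 0.96]
contact_force: [0.1, 0.4, -0.5]
grip_width: 0.0554
```

```bash
python3 - <<'E'
from h import *
import cv2
o=get_obs()
print(o["joints"].round(3), cur().round(4).tolist(), o["contact_force"].round(1))
T=vision.get_calibration("wrist")["world_from_camera"]; np.save("w15.npy",T)
w=vision.grab_frame("wrist"); cv2.imwrite("pics/wrist15.png",w[...,::-1])
s=vision.grab_frame("side"); cv2.imwrite("pics/s15.png",cv2.resize(s[90:220,190:320,::-1],(600,600),interpolation=cv2.INTER_CUBIC))
E
```

```text
[ 0.85   0.583 -1.056  1.644  0.534  1.231  0.92 ] [[0.3268, 0.0021, -0.9451, 0.6014], [0.9451, -0.0008, 0.3268, -0.1328], [-0.0001, -1.0, -0.0022, 0.2546], [0.0, 0.0, 0.0, 1.0]] [ 0.1  0.4 -0.5]
```

View pics/wrist15.png

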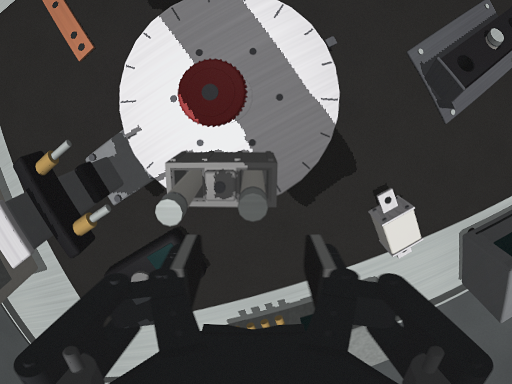

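View pics/s15.png

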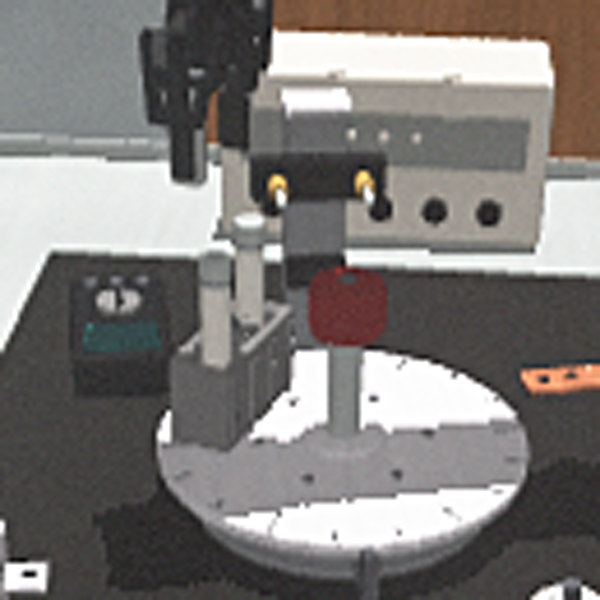

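```bash
python3 - <<'E'
from h import *
T=np.load("w15.npy")
print("knob",wplane((212,92),T,.1706).round(4))
a=wplane((169,211),T,.1856);b=wplane((252.5,208),T,.1856);print(a.round(4),b.round(4),np.linalg.norm(a-b),((a+b)/2).round(4))
k=np.array([.512,-.135])
A=rows(posef(np.r_[k,.25],ah,0),n=3)
rows(posef(np.r_[k,.15],ah,0),A,n=5)
E
```

```text
knob [ 0.5133 -0.1335  0.1706]
[ 0.582  -0.1915  0.1856] [ 0.5995 -0.133   0.1856] 0.06104055371655432 [ 0.5907 -0.1623  0.1856]
n 3 t mm [-10.2   0.9  27.6] a [-0.0005  0.0002 -0.0002]
n 5 t mm [-0. 20.  0.] a [0. 0. 0.]
```

jog_arm --motion '[{"gripper": 80,"tx": -10.2,"ty": 0.9,"tz": 27.6,"ax": 0,"ay": 0,"az": 0},{"gripper": 80,"tx": -10.2,"ty": 0.9,"tz": 27.6,"ax": 0,"ay": 0,"az": 0},{"gripper": 80,"tx": -10.2,"ty": 0.9,"tz": 27.6,"ax": 0,"ay": 0,"az": 0},{"gripper": 80,"tx": 0,"ty": 0,"tz": 0,"ax": 0,"ay": 0,"az": 0},{"gripper": 80,"tx": 0,"ty": 0,"tz": 0,"ax": 0,"ay": 0,"az": 0}]'

```text
clock: 24.9
tcp_pos: [0.512, -0.1353, 0.25]
orientation: [-1.348, -0.959, 0.961]
contact_force: [0.1, -0.5, 0.1]
grip_width: 0.08
```

```bash
python3 - <<'E'
from h import *
import cv2
o=get_obs()
print(o["joints"].round(3), cur().round(4).tolist(), o["contact_force"].round(1))
T=vision.get_calibration("wrist")["world_from_camera"]; np.save("w16.npy",T)
w=vision.grab_frame("wrist"); cv2.imwrite("pics/wrist16.png",w[...,::-1])
E
```

```text
[ 1.028  0.455 -1.136  1.843  0.454  1.139  0.97 ] [[0.3273, -0.0012, -0.9449, 0.512], [0.9449, -0.0002, 0.3273, -0.1353], [-0.0006, -1.0, 0.0011, 0.25], [0.0, 0.0, 0.0, 1.0]] [ 0.1 -0.5  0.1]
```

View pics/wrist16.png

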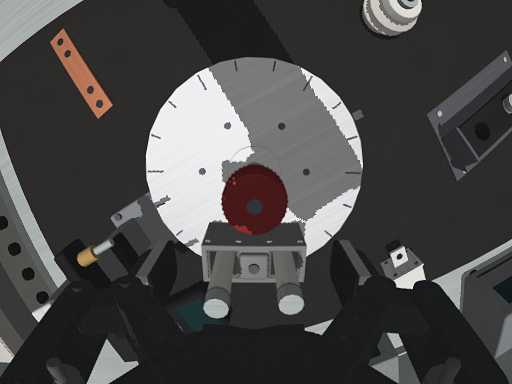

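```bash
python3 - <<'E'
from h import *
T=np.load("w16.npy"); t=cur()
p=wplane((254.5,206.5),T,.1706); print(p.round(4),((p-t[:3,3])@t[:3,:3]).round(4))
E
```

```text
[ 0.5127 -0.1349  0.1706] [0.0001 0.0798 0.0001]
```

The knob's centre is at (254.5,206), less than 1 mm off the tool axis. I descend and grip.

jog_arm --motion '[{"gripper": 80,"tx": 0,"ty": 20,"tz": 0,"ax": 0,"ay": 0,"az": 0},{"gripper": 80,"tx": 0,"ty": 20,"tz": 0,"ax": 0,"ay": 0,"az": 0},{"gripper": 80,"tx": 0,"ty": 20,"tz": 0,"ax": 0,"ay": 0,"az": 0},{"gripper": 80,"tx": 0,"ty": 20,"tz": 0,"ax": 0,"ay": 0,"az": 0},{"gripper": 80,"tx": 0,"ty": 18,"tz": 0,"ax": 0,"ay": 0,"az": 0},{"gripper": 80,"tx": 0,"ty": 0,"tz": 0,"ax": 0,"ay": 0,"az": 0}]'

```text
clock: 25.55
tcp_pos: [0.5118, -0.1343, 0.1504]
orientation: [-1.345, -0.959, 0.962]
contact_force: [0.4, -0.0, -0.4]
grip_width: 0.0803
```

jog_arm --motion '[{"gripper": 35,"tx": 0,"ty": 0,"tz": 0,"ax": 0,"ay": 0,"az": 0},{"gripper": 35,"tx": 0,"ty": 0,"tz": 0,"ax": 0,"ay": 0,"az": 0},{"gripper": 35,"tx": 0,"ty": 0,"tz": 0,"ax": 0,"ay": 0,"az": 0},{"gripper": 35,"tx": 0,"ty": 0,"tz": 0,"ax": 0,"ay": 0,"az": 0},{"gripper": 35,"tx": 0,"ty": 0,"tz": 0,"ax": 0,"ay": 0,"az": 0}]' --newtons 80

```text
clock: 26.05
tcp_pos: [0.5135, -0.135, 0.1544]
orientation: [-1.351, -0.961, 0.96]
contact_force: [-2.4, 0.1, 6.2]
grip_width: 0.048
```

```bash
python3 - <<'E'
from h import *
o=get_obs()
print(o["joints"].round(3), cur().round(4).tolist(), o["contact_force"].round(1),o["moment"].round(2))
E
```

```text
[ 0.937  0.565 -1.037  1.936  0.59   0.98   0.857] [[0.3269, 0.002, -0.945, 0.5135], [0.945, -0.0013, 0.3269, -0.135], [-0.0006, -1.0, -0.0023, 0.1544], [0.0, 0.0, 0.0, 1.0]] [-2.4  0.1  6.2] [-0.16  0.46  0.08]
```

jog_arm --motion '[{"gripper": 35,"tx": 0,"ty": 0,"tz": 0,"ax": 0,"ay": 0.07,"az": 0},{"gripper": 35,"tx": 0,"ty": 0,"tz": 0,"ax": 0,"ay": 0.07,"az": 0},{"gripper": 35,"tx": 0,"ty": 0,"tz": 0,"ax": 0,"ay": 0.07,"az": 0},{"gripper": 35,"tx": 0,"ty": 0,"tz": 0,"ax": 0,"ay": 0.07,"az": 0},{"gripper": 35,"tx": 0,"ty": 0,"tz": 0,"ax": 0,"ay": 0.07,"az": 0},{"gripper": 35,"tx": 0,"ty": 0,"tz": 0,"ax": 0,"ay": 0,"az": 0}]'

```text
clock: 26.65
tcp_pos: [0.5133, -0.1354, 0.1544]
orientation: [-1.461, -0.692, 0.691]
contact_force: [-3.0, -1.6, 5.8]
grip_width: 0.0481
```

```bash
python3 - <<'E'
from h import *
import cv2
o=get_obs()
c=cur();print(o["joints"].round(3), c[:3,3].round(4),"yaw deg",np.degrees(np.arctan2(c[1,0],c[0,0])), o["contact_force"].round(1),o["moment"].round(2))
w=vision.grab_frame("wrist"); cv2.imwrite("pics/wrist17.png",w[...,::-1])
E
```

```text
[ 0.885  0.527 -0.957  1.939  0.533  0.949  0.554] [ 0.5133 -0.1354  0.1544] yaw deg 50.755245974687625 [-3.  -1.6  5.8] [-0.21  0.43  0.04]
```

View pics/wrist17.png

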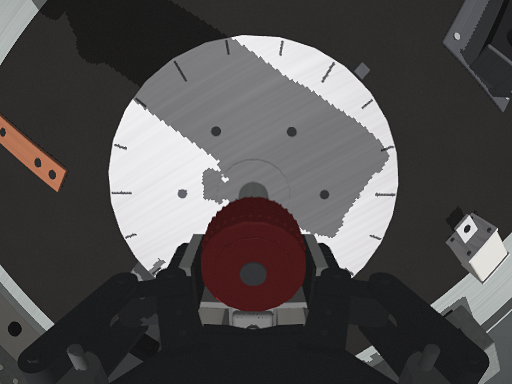

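The holder is still centred behind the knob at (252,318), so the table turned with the hand by 20.1°. Two clicks remain.

jog_arm --motion '[{"gripper": 35,"tx": 0,"ty": 0,"tz": 0,"ax": 0,"ay": 0.07,"az": 0},{"gripper": 35,"tx": 0,"ty": 0,"tz": 0,"ax": 0,"ay": 0.07,"az": 0},{"gripper": 35,"tx": 0,"ty": 0,"tz": 0,"ax": 0,"ay": 0.07,"az": 0},{"gripper": 35,"tx": 0,"ty": 0,"tz": 0,"ax": 0,"ay": 0.07,"az": 0},{"gripper": 35,"tx": 0,"ty": 0,"tz": 0,"ax": 0,"ay": 0.07,"az": 0},{"gripper": 35,"tx": 0,"ty": 0,"tz": 0,"ax": 0,"ay": 0.07,"az": 0},{"gripper": 35,"tx": 0,"ty": 0,"tz": 0,"ax": 0,"ay": 0.07,"az": 0},{"gripper": 35,"tx": 0,"ty": 0,"tz": 0,"ax": 0,"ay": 0.07,"az": 0},{"gripper": 35,"tx": 0,"ty": 0,"tz": 0,"ax": 0,"ay": 0.07,"az": 0},{"gripper": 35,"tx": 0,"ty": 0,"tz": 0,"ax": 0,"ay": 0.068,"az": 0},{"gripper": 35,"tx": 0,"ty": 0,"tz": 0,"ax": 0,"ay": 0,"az": 0},{"gripper": 35,"tx": 0,"ty": 0,"tz": 0,"ax": 0,"ay": 0,"az": 0}]'

```text
clock: 27.9
tcp_pos: [0.5125, -0.1359, 0.1544]
orientation: [-1.568, -0.148, 0.149]
contact_force: [-5.4, -2.4, 9.7]
grip_width: 0.048
```

```bash
python3 - <<'E'
from h import *
import cv2
o=get_obs()
c=cur();print(o["joints"].round(3), c[:3,3].round(4),"yaw deg",np.degrees(np.arctan2(c[1,0],c[0,0])), o["contact_force"].round(1),o["moment"].round(2))
w=vision.grab_frame("wrist")[...,::-1];s=vision.grab_frame("side")[...,::-1]
cv2.imwrite("pics/c18.png",np.hstack([cv2.resize(w,(400,400)),cv2.resize(s[90:220,190:320],(400,400),interpolation=cv2.INTER_CUBIC)]))
E
```

```text
[ 0.774  0.468 -0.797  1.946  0.427  0.902 -0.052] [ 0.5125 -0.1359  0.1544] yaw deg 10.837417508488512 [-5.4 -2.4  9.7] [-0.53  1.13  0.12]
```

View pics/c18.png

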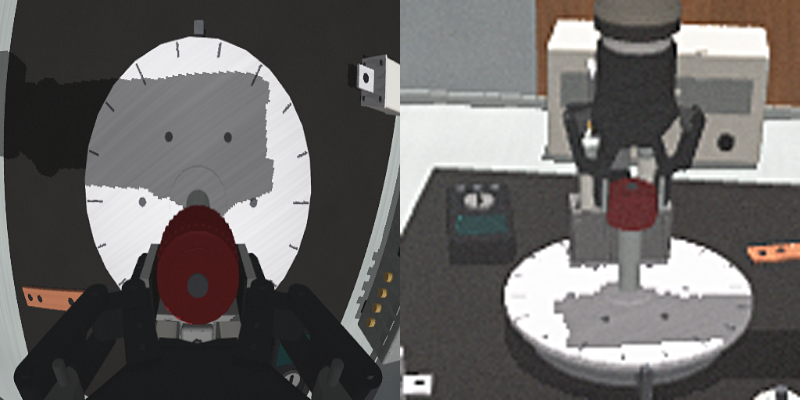

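The hand has turned 60.1° and the holder now faces the probes. I release and rise straight up.

jog_arm --motion '[{"gripper": 60,"tx": 0,"ty": 0,"tz": 0,"ax": 0,"ay": 0,"az": 0},{"gripper": 75,"tx": 0,"ty": 0,"tz": 0,"ax": 0,"ay": 0,"az": 0},{"gripper": 75,"tx": 0,"ty": 0,"tz": 0,"ax": 0,"ay": 0,"az": 0},{"gripper": 75,"tx": 0,"ty": -15,"tz": 0,"ax": 0,"ay": 0,"az": 0},{"gripper": 75,"tx": 0,"ty": -30,"tz": 0,"ax": 0,"ay": 0,"az": 0},{"gripper": 75,"tx": 0,"ty": -40,"tz": 0,"ax": 0,"ay": 0,"az": 0},{"gripper": 75,"tx": 0,"ty": -40,"tz": 0,"ax": 0,"ay": 0,"az": 0},{"gripper": 75,"tx": 0,"ty": -20,"tz": 30,"ax": 0,"ay": 0,"az": 0},{"gripper": 75,"tx": 0,"ty": 0,"tz": 40,"ax": 0,"ay": 0,"az": 0},{"gripper": 75,"tx": 0,"ty": 0,"tz": 30,"ax": 0,"ay": 0,"az": 0},{"gripper": 75,"tx": 0,"ty": 0,"tz": 0,"ax": 0,"ay": 0,"az": 0}]'

```text
clock: 29.1
tcp_pos: [0.4933, -0.0311, 0.2998]
orientation: [-1.565, -0.157, 0.154]
contact_force: [0.6, 0.3, 0.2]
grip_width: 0.0751
```

```bash
python3 - <<'E'
from h import *
import cv2
o=get_obs()
c=cur();print(o["joints"].round(3), c[:3,3].round(4), o["contact_force"].round(1))
np.save("w19.npy",vision.get_calibration("wrist")["world_from_camera"])
for n in("wrist","side","top"): cv2.imwrite(f"pics/{n}19.png",vision.grab_frame(n)[...,::-1])
s=cv2.imread("pics/side19.png");cv2.imwrite("pics/s19.png",cv2.resize(s[90:220,190:320],(600,600),interpolation=cv2.INTER_CUBIC))
E
```

```text
[ 0.766  0.238 -0.95   1.864  0.213  1.144 -0.061] [ 0.4933 -0.0311  0.2998] [0.6 0.3 0.2]
```

View pics/s19.png

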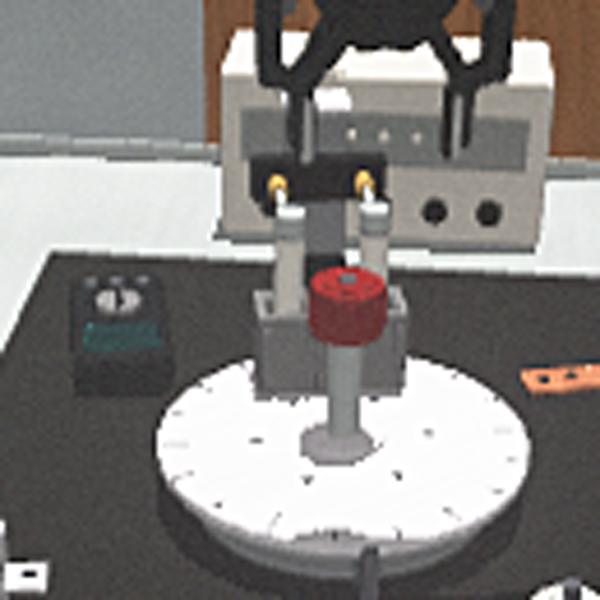

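View pics/wrist19.png

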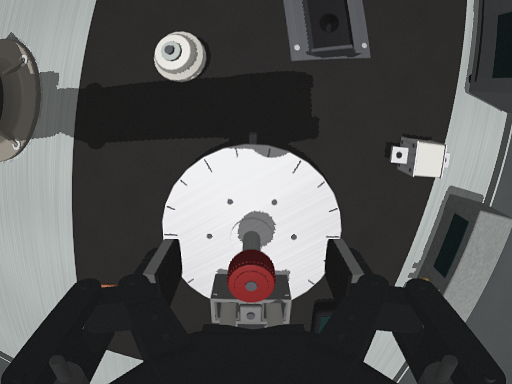

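View pics/top19.png

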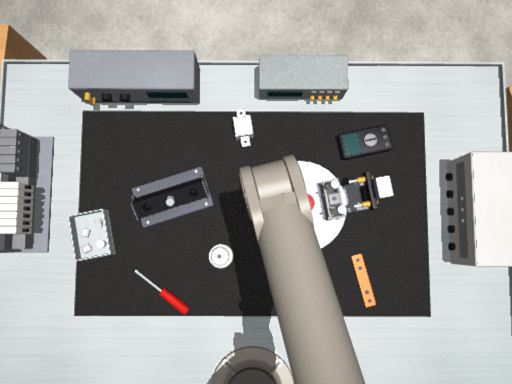

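```bash
python3 - <<'E'
import cv2
t=cv2.imread("pics/top19.png");cv2.imwrite("pics/t19.png",cv2.resize(t[160:235,300:400],None,fx=6,fy=6,interpolation=cv2.INTER_CUBIC))
E
```

```text
(no output)
```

View pics/t19.png

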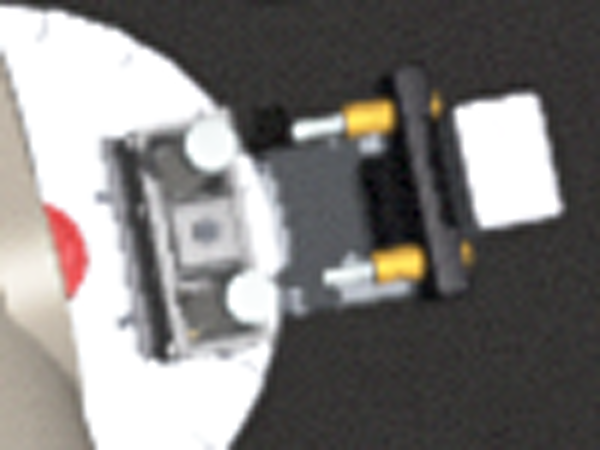

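```bash
python3 - <<'E'
from h import *
f=lambda u,v:tc(u,v,6,300,160); g=lambda u,v:tc(u,v,600/130,190,90)
a,e=tri(f(211,146),g(291,214));b,e2=tri(f(251,297),g(376,209))
print(a.round(4),e,b.round(4),e2,np.linalg.norm(a-b)); 
k=np.array([.512,-.1348]);r=np.radians(-79.1);rad=np.array([np.cos(r),np.sin(r)]);rw=np.array([-rad[1],rad[0]])
for p in(a,b): print("radial",(p[:2]-k)@rad,"row",(p[:2]-k)@rw)
E
```

```text
[ 0.5563 -0.2099  0.1814] 0.0006979597416924935 [ 0.4949 -0.2262  0.1808] 0.004895283192720662 0.0634808811970324
radial 0.08214494253496053 row 0.029295866258104604
radial 0.08650205482932385 row -0.034031924339490184
```

```bash
python3 -c "
from bench import ticket,get_obs
print(get_obs()['clock']); print(ticket.hand_in())"
```

```text
29.25
the job is handed in; nothing more can be done
None
```

I put both long fuses end-down into the holder's bays, turned the knob three clicks clockwise, and handed the job in at 29.25 s with the arm clear of everything. No verdict came back.

- **Turntable:** The hand turned 60.1° while gripping the knob. The last top view shows the holder's edge parallel to the line of the probes, to within about 1° of the third stop.
- **Fuses:** Both stand upright in front of the probes. Their tops measure about 0.181 m high. I expected about 0.1856 m for a fuse fully down, so neither is standing high.
- **Other things:** The short fuse is still in its socket. In the last views, the insulator, screwdriver, busbar, square fuse and meter look to be where they started.

**Checks that disagreed:**
- The fuse tops measure 82 to 87 mm from the turntable axis, where 91 mm is stated. The holder's own centre had measured about 85 to 87 mm. I put this down to calibration error plus a slight lean, since a fuse's centre can shift only about 4 mm inside a bay.
- One fuse-top measurement had a 5 mm mismatch between the two cameras.
- While I gripped the first fuse in the rack, joints 6 and 7 stood right at their range limits (0.17 and -2.96 rad). I half-turned the tool before taking the second fuse to avoid this.

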